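# Close the cheese counter after washing up

### The arm

A 7-joint arm with a two-finger parallel gripper is mounted at the origin on the work surface. World frame = base frame: x ahead of the robot, y to its left, z up, the work surface at z = 0. Lengths are in mm, angles in degrees, forces in N, time in s.
With the tool pointing down it reaches from about 350 to 900 mm from the base axis. Payload 8.1 kg.
Tool frame: the origin (TCP) lies between the finger pads; the fingertips stand 17 mm ahead of it and the grasp point (between the pads) lies 2 mm behind it; y points along the fingers, x is the direction in which the jaws open and shut, and the axes are right-handed (so a half turn about y gives the same grasp; the last joint's range is limited). The gripper opens to 92 mm and grips with 3 to 60 N. Pads are 19 mm wide; open, the fingers measure 130 mm over their backs; the gripper's body (75 mm by 190 mm) begins 47 mm behind the grasp point.
Start: joints at [68.835, 24.895, 1.432, 90.138, -0.665, 64.973, -4.303], TCP at [164.754, -602.907, 243.742] pointing down, gripper open.
Joint ranges: [-149.89, 149.89], [-25.12, 119.58], [-72.63, 75.52], [4.76, 147.25], [-75.54, 255.54], [6.69, 114.76], [-157.13, 157.13]. Speed limits (degrees/s): [127.2, 127.2, 172.46, 172.46, 180, 180, 180].

### API

Orientations are given as a 3x3 rotation matrix whose columns are the frame's x, y, z axes.
In Python, from plant import bot gives the robot as it stands.
- The arm moves only by the tool drive_tool, never from a script. Its argument "increments" is a list that holds one entry, the list of rows, each a list of 6 numbers: the shift along the tool's x, y, z in cm, then the turn, a rotation vector about the tool's x, y, z in rad. In form: [[[dx, dy, dz, rx, ry, rz], ...]]. A call has 1 to 5 rows; each row shifts and turns the commanded pose from where the row before left it, along the tool's axes as they then stand; what a row does not reach is not made up. A row lasts 1/8 s, in which the tool goes at most 62.5 mm and 10.7 degrees, less where a joint would pass 70% of its speed; a pose out of reach is approached as far as the arm can. A call is refused whole if a number of a shift passes 6.25 or a number of a turn 0.188, either way. A call with a gripper value outside its range is refused whole. "fingers" is the opening in per cent of the stroke, from 0 (shut) to 100 (fully open), set as the call begins (left out, the last holds). The fingers move at their own pace and stop on an object; the grip force is fixed at half the most. Time passes only in rows, so rows that do not move let the fingers close. It gives the time, the measured TCP pose, the force and the opening at its end, in the units of the state.
- bot.get_obs(): the state, without advancing time (a new reading comes with each control period).
- bot.get_image(name): name is "scene" or "top" or "wrist"; returns a dict with "color" (400x640x3 uint8, red, green, blue), "range_z" (400x640 float32, mm along the optical axis (not along the pixel's ray), 0 where there is no reading), "fov_y" (degrees; the focal length in pixels is half the picture's height over the tangent of half this angle, whatever the lens; pixels are square), "cx", "cy" (the principal point, pixels), "origin" and "orientation" of the camera in the world. Camera axes: x right, y down, z forward; pixel columns grow to the right and rows downward; lengths in mm; the calibration is good to about 2 mm. The wrist camera is an equidistant fisheye: a pixel r from the principal point sees the ray r / f radians off the axis. A picture is of the moment at which its call begins.
- bot.finish_job(): hands the job in, once; it reports no verdict.
Trained networks look in a picture, given as the dict that the camera call returned (one of the last four; its "shot" number tells which), for a name from the list of things; names that differ only in an ending like _2 or _b are one class to them, and where a whole thing is asked for, a point or a joint stands for the part that bears it (a point fixed in the world has none). Each returns a list of dicts, best first, with "p" (0 to 1); they miss things now and then, are a little off and sometimes report something else, mostly with a low value. They report only what shows in the picture. A call takes as long as a camera call. They do not tell look-alikes from the thing itself.
- bot.search_frame(picture, thing): "pixel" ([row, column] in pixels, amid what is visible of it).
The state is a dict: "t": time; "joint_pos": joint angles; "joint_velocities": joint speeds; "effort": joint torques, N m; "ee_pos": TCP position; "tool_rot": TCP orientation; "contact_force": force on the tool from outside, world axes, zero at the start; "torque": the same for the moment, N m; "opening": opening from 0.0 (shut) to 1.0 (fully open).
Only numpy, scipy, OpenCV 4.12 (cv2) and the standard library are available. Lean on these libraries where they do the work, as an engineer would, in place of code of your own. Each camera call takes 0.05 s, during which the arm holds its last target. There are 200 camera calls.

### The job

The washing-up at the cheese counter is finished: stand every tasting pot mouth down on the floor of the draining tray and press the regulator knob fully home on its square shaft on the control console. When all that is in place, switch the counter off: lay the whole row of switch levers over with one continuous stroke of a fingertip along the row, keeping the hand down at the row from the first lever to the last. Leave the goods on the counter where they stand.

Things in the scene. Friction and masses are not known exactly. Their poses are not given: they have to be found in the camera images.
- pot1: square tasting pot, white ceramic with a blue band round its mouth; 52 x 52 mm outside, 58 mm high, straight walls 4 mm thick, closed bottom, about 0.16 kg. Origin: centre of the underside of its bottom; z points from the bottom to the open mouth (up at the start: all pots start mouth up), x and y are square to its flat sides. Two or three of the four pots are there; an absent one reads None.
- pot2: square tasting pot, white ceramic with a blue band round its mouth; 52 x 52 mm outside, 58 mm high, straight walls 4 mm thick, closed bottom, about 0.16 kg. Origin: centre of the underside of its bottom; z points from the bottom to the open mouth (up at the start: all pots start mouth up), x and y are square to its flat sides. Two or three of the four pots are there; an absent one reads None.
- pot3: square tasting pot, white ceramic with a blue band round its mouth; 52 x 52 mm outside, 58 mm high, straight walls 4 mm thick, closed bottom, about 0.16 kg. Origin: centre of the underside of its bottom; z points from the bottom to the open mouth (up at the start: all pots start mouth up), x and y are square to its flat sides. Two or three of the four pots are there; an absent one reads None.
- pot4: square tasting pot, white ceramic with a blue band round its mouth; 52 x 52 mm outside, 58 mm high, straight walls 4 mm thick, closed bottom, about 0.16 kg. Origin: centre of the underside of its bottom; z points from the bottom to the open mouth (up at the start: all pots start mouth up), x and y are square to its flat sides. Two or three of the four pots are there; an absent one reads None.
- tray: low steel draining tray with dark drain slots, fixed to the counter; 300 mm (x) by 150 mm (y) outside, lip 4 mm thick and 10 mm high, inner floor 4 mm above the counter. Origin: centre of its underside; x is its long side (pointing roughly away from the robot), y its short side, z up. Inside it 292 x 142 mm are free: room for three pots one behind the other along x. A pot standing mouth down on its floor has its origin 62 mm above the counter.
- knob: black regulator knob, taken off for washing, lying bore down on the counter: a square base 44 x 44 mm, 22 mm high, with a bar grip on top 42 mm long (along x), 14 mm thick (y) and 28 mm high, 50 mm in all, 0.09 kg. In its underside a blind square bore 14.5 x 14.5 mm, 20 mm deep, its sides along x and y. Origin: centre of the underside, on the bore's axis; z points up to the bar.
- console: control console of the chilled display, fixed to the counter: grey box with a flat steel top panel, 110 mm (x) by 340 mm (y), panel 40 mm above the counter. Origin: centre of its underside; y runs along the row of levers, z up. Brass square shaft at (0, -125) mm, lever bases at x = 0, y = -20, 20, 60, 100 and 140 mm.
- shaft_foot (a point): point on the panel at the foot of the regulator's brass square shaft: 12 x 12 mm, sides along the console's x and y, 18 mm tall in all, its top 6 mm tapering to 6 x 6 mm. The knob goes on in any of the four quarter turns; fully home its underside lies on the panel, 40 mm above the counter.
- lever1 (a joint): switch lever 1 of 5 (lever 1 is nearest the shaft), a red bat 30 mm long and 10 mm thick, in rad: about 0 = on (standing, leaning 15 degrees towards the shaft), 1.256 = off (laid over, 57 degrees, away from the shaft, towards the console's +y). It moves stiffly and stays where it is left up to about 0.7, and beyond that drops over to 1.256 by itself; at the tip that takes under 1 N.
- lever1_tip (a point): centre of the rounded tip of lever 1, 30 mm from its pivot, which lies 4 mm above the panel. The top of the tip is 38 mm above the panel when on and 25 mm when off, so a fingertip drawn along the row in the console's +y direction at 27 to 33 mm above the panel lays each lever over and passes on above it.
- lever2 (a joint): switch lever 2 of 5 (lever 1 is nearest the shaft), a red bat 30 mm long and 10 mm thick, in rad: about 0 = on (standing, leaning 15 degrees towards the shaft), 1.256 = off (laid over, 57 degrees, away from the shaft, towards the console's +y). It moves stiffly and stays where it is left up to about 0.7, and beyond that drops over to 1.256 by itself; at the tip that takes under 1 N.
- lever3 (a joint): switch lever 3 of 5 (lever 1 is nearest the shaft), a red bat 30 mm long and 10 mm thick, in rad: about 0 = on (standing, leaning 15 degrees towards the shaft), 1.256 = off (laid over, 57 degrees, away from the shaft, towards the console's +y). It moves stiffly and stays where it is left up to about 0.7, and beyond that drops over to 1.256 by itself; at the tip that takes under 1 N.
- lever4 (a joint): switch lever 4 of 5 (lever 1 is nearest the shaft), a red bat 30 mm long and 10 mm thick, in rad: about 0 = on (standing, leaning 15 degrees towards the shaft), 1.256 = off (laid over, 57 degrees, away from the shaft, towards the console's +y). It moves stiffly and stays where it is left up to about 0.7, and beyond that drops over to 1.256 by itself; at the tip that takes under 1 N.
- lever5 (a joint): switch lever 5 of 5 (lever 1 is nearest the shaft), a red bat 30 mm long and 10 mm thick, in rad: about 0 = on (standing, leaning 15 degrees towards the shaft), 1.256 = off (laid over, 57 degrees, away from the shaft, towards the console's +y). It moves stiffly and stays where it is left up to about 0.7, and beyond that drops over to 1.256 by itself; at the tip that takes under 1 N.
- lever5_tip (a point): centre of the rounded tip of lever 5, 30 mm from its pivot, which lies 4 mm above the panel. The top of the tip is 38 mm above the panel when on and 25 mm when off, so a fingertip drawn along the row in the console's +y direction at 27 to 33 mm above the panel lays each lever over and passes on above it.
- honey_jar: small amber honey jar with a yellow lid, 56 mm wide, 75 mm high, standing between the tray and the console; loose goods, to be left alone. Origin: centre of the underside.
- molasses_jar: dark jar with a yellow lid, 66 mm wide, 105 mm high; loose goods, to be left alone. Origin: centre of the underside.
- tin: bare metal tin, 74 mm wide, 110 mm high; loose goods, to be left alone. Origin: centre of the underside.
- cheese_block: yellow cheese block 75 x 110 x 70 mm; loose goods, to be left alone. Origin: centre of the underside.
- cheese_roll: pale wrapped cheese roll standing on end, 72 mm wide, 100 mm high; loose goods, to be left alone. Origin: centre of the underside.
- sausage_ring: dark red-brown sausage ring, 138 mm across, 28 mm thick, lying flat; loose goods, to be left alone. Origin: centre of the underside.
There are look-alikes about, which are no part of the job. What is shaped like the pot4 but green is not meant.

How it is judged (in metres and radians):
On the way, in this order (a step that is already met when the one before it is completed fails the run):
1. every pot stands mouth down on the tray's floor, released, and the knob is fully home on its shaft, released, with all levers still on (angle between each of pot1, pot2, pot3, pot4's own z axis and vertical above 3.04 rad and x of pot1 in the frame of tray between -0.126 and 0.126 m and y of pot1 in the frame of tray between -0.05 and 0.05 m and z of pot1 in the frame of tray between 0.057 and 0.067 m and linear speed of each of pot1, pot2, pot3, pot4 below 0.03 m/s and x of pot2 in the frame of tray between -0.126 and 0.126 m and y of pot2 in the frame of tray between -0.05 and 0.05 m and z of pot2 in the frame of tray between 0.057 and 0.067 m and x of pot3 in the frame of tray between -0.126 and 0.126 m and y of pot3 in the frame of tray between -0.05 and 0.05 m and z of pot3 in the frame of tray between 0.057 and 0.067 m and x of pot4 in the frame of tray between -0.126 and 0.126 m and y of pot4 in the frame of tray between -0.05 and 0.05 m and z of pot4 in the frame of tray between 0.057 and 0.067 m and horizontal distance between knob and shaft_foot below 0.003 m and height (world z) of knob between 0.037 and 0.043 m and angle between knob's own z axis and vertical below 0.08 rad and (angle between the x axis of knob and the x axis of console, either way round below 0.25 rad or angle between the x axis of knob and the y axis of console, either way round below 0.25 rad) and contact force between each of pot1, pot2, pot3, pot4, knob and the fingers below 0.02 N and value of joint each of lever1, lever2, lever3, lever4, lever5 below 0.4 rad), for 0.2 s.
2. all five levers are laid over (value of joint each of lever1, lever2, lever3, lever4, lever5 above 1 rad), for 0.2 s.
At the end, for the whole second after the job is handed in: Every pot stands mouth down (within 0.1 rad) on the tray floor, centre within 50 mm (across) and 126 mm (along) of the tray centre; knob upright on the shaft, within 3 mm of its axis and of the panel; all five levers over 1.0 rad; pots and knob released, at rest (all of step 2 and angle between each of pot1, pot2, pot3, pot4's own z axis and vertical above 3.04 rad and x of pot1 in the frame of tray between -0.126 and 0.126 m and y of pot1 in the frame of tray between -0.05 and 0.05 m and z of pot1 in the frame of tray between 0.057 and 0.067 m and linear speed of each of pot1, pot2, pot3, pot4 below 0.03 m/s and x of pot2 in the frame of tray between -0.126 and 0.126 m and y of pot2 in the frame of tray between -0.05 and 0.05 m and z of pot2 in the frame of tray between 0.057 and 0.067 m and x of pot3 in the frame of tray between -0.126 and 0.126 m and y of pot3 in the frame of tray between -0.05 and 0.05 m and z of pot3 in the frame of tray between 0.057 and 0.067 m and x of pot4 in the frame of tray between -0.126 and 0.126 m and y of pot4 in the frame of tray between -0.05 and 0.05 m and z of pot4 in the frame of tray between 0.057 and 0.067 m and horizontal distance between knob and shaft_foot below 0.003 m and height (world z) of knob between 0.037 and 0.043 m and angle between knob's own z axis and vertical below 0.08 rad and (angle between the x axis of knob and the x axis of console, either way round below 0.25 rad or angle between the x axis of knob and the y axis of console, either way round below 0.25 rad) and contact force between each of pot1, pot2, pot3, pot4, knob and the fingers below 0.02 N); the robot touches nothing.
It fails at once if the hand is lifted from the row (grasp point over 150 mm above the counter) while one lever is over and another still stands (value of joint any of lever1, lever2, lever3, lever4, lever5 above 0.9 rad and value of joint any of lever1, lever2, lever3, lever4, lever5 below 0.35 rad and height (world z) of the grasp point above 0.15 m).
It fails at once if goods on the counter are disturbed: moved by more than 50 mm or tipped over (distance of any of honey_jar, molasses_jar, tin, cheese_block, cheese_roll, sausage_ring from where it was at the start of the episode above 0.05 m or angle between any of honey_jar, molasses_jar, tin, cheese_block, cheese_roll, sausage_ring's own z axis and vertical above 0.6 rad).
Of pot1, pot2, pot3, pot4 only 2 to 3 are there at a start; the rules pass over those that are not, and their reading is None.
At some moment in a run one of pot1, pot2, pot3, pot4 may be knocked a few centimetres aside while the robot is not near it.
Once in a run the grip may slacken for a moment while it holds something.
It also fails if it takes over 210 s, if anything falls off the work surface, if the arm or the gripper's body presses on something with over 40 N, if the wrist force passes 120 N, or if a joint passes its speed limit or range.

## Working session

There is one attempt and no reset: what is moved stays moved. The work goes in short steps, Python scripts to look and compute and a tool call to move; the robot and the scene stay as the last step left them, time stands still between calls to the robot, and variables do not carry over. Pictures are saved under pics/ and viewed, about 12 in all and at most 16, crops included, and the job is handed in when it is done.

Besides the shell and the picture viewer there is one more tool, called after "Call:" as name([rows], argument=value, ...), one row to a line, values as JSON. drive_tool: Moves the arm, as the interface text tells. Its arguments: {"type":"object","properties":{"increments":{"type":"array","items":{"type":"array","items":{"type":"array","items":{"type":"number"}}}},"fingers":{"type":"number"}},"required":["increments"]}

```bash
mkdir -p pics; ls; cat > h.py <<'E'
import numpy as np, cv2
from plant import bot
def shot(n,fn=None):
    p=bot.get_image(n)
    if fn: cv2.imwrite('pics/'+fn,cv2.cvtColor(p['color'],cv2.COLOR_RGB2BGR))
    return p
def cloud(p,fish=False):
    H,W=p['range_z'].shape; f=H/2/np.tan(np.radians(p['fov_y']/2))
    v,u=np.mgrid[0:H,0:W]; x=(u-p['cx'])/f; y=(v-p['cy'])/f
    if fish:
        r=np.hypot(x,y)+1e-9; s=np.where(r<1.5,np.tan(np.minimum(r,1.5))/r,0); x=x*s;y=y*s
    z=p['range_z'].astype(float); c=np.stack([x*z,y*z,z],-1)
    c=c@np.array(p['orientation']).T+np.array(p['origin']); c[z<=0]=np.nan
    return c
def st():
    o=bot.get_obs(); print('t',o['t'],'ee',np.round(o['ee_pos'],1),'op',round(o['opening'],3),'F',np.round(o['contact_force'],1)); print(np.round(o['tool_rot'],3).tolist(),np.round(o['joint_pos'],1)); return o
E
python3 - <<'E'
from h import *
st()
T=shot('top','top1.png');S=shot('scene','sc1.png')
for n,p in(('top',T),('sc',S)):
    print(n,np.round(p['origin'],0),p['fov_y']); c=cloud(p)
    for t in 'pot1 tray knob console shaft_foot lever1 lever1_tip lever5_tip honey_jar molasses_jar tin cheese_block cheese_roll sausage_ring'.split():
        for d in bot.search_frame(p,t):
            r,k=map(int,d['pixel']); print(t,round(d['p'],2),r,k,np.round(c[r,k],0))
E
```

```text
pics
t 0.0 ee [ 164.6 -602.4  242.9] op 1.001 F [-0.3 -1.2 -0.1]
[[0.264, -0.001, 0.965], [-0.965, 0.001, 0.264], [-0.002, -1.0, -0.0]] [68.8 24.9  1.4 90.2 -0.7 65.  -4.3]
top [ 317.   29. 1061.] 57.5151315603212
pot1 0.92 274 437 [ 313. -295.    5.]
pot1 0.77 238 324 [445.  14.   4.]
pot1 0.59 228 465 [ 435. -398.    4.]
pot1 0.58 278 483 [ 290. -421.    7.]
tray 0.61 246 171 [465. 459.  -1.]
tray 0.55 186 404 [ 578. -240.    2.]
knob 0.77 246 289 [427. 114.  48.]
knob 0.63 150 198 [710. 341. 107.]
console 0.69 183 270 [615. 156.  41.]
shaft_foot 0.61 183 272 [614. 150.  42.]
shaft_foot 0.3 133 261 [745. 164. 103.]
lever5_tip 0.33 184 404 [ 584. -241.    3.]
honey_jar 0.68 137 353 [719. -96.  78.]
molasses_jar 0.63 153 196 [703. 348. 104.]
cheese_block 0.73 136 350 [724. -88.  75.]
cheese_block 0.55 131 304 [753.  43.  73.]
cheese_roll 0.83 132 260 [750. 167. 100.]
sausage_ring 0.9 241 158 [483. 497.  -1.]
sc [ 926. -709.  986.] 51.75634593975748
pot1 0.92 248 190 [ 292. -276.    2.]
pot1 0.9 276 152 [ 269. -400.   11.]
pot1 0.87 295 197 [ 407. -384.    3.]
pot1 0.66 148 309 [403. 222.  48.]
pot1 0.64 195 286 [453.  -9.  57.]
tray 0.73 287 279 [ 581. -260.    1.]
knob 0.55 176 297 [420. 110.  18.]
console 0.93 191 355 [624. 122.  42.]
shaft_foot 0.85 190 353 [616. 125.  40.]
lever1 0.52 195 357 [nan nan nan]
lever1 0.52 192 402 [765. 138.  97.]
lever1_tip 0.59 192 405 [773. 140. 100.]
lever5_tip 0.19 256 352 [ 727. -124.   76.]
honey_jar 0.89 257 353 [ 730. -123.   73.]
molasses_jar 0.79 155 411 [727. 332.  73.]
tin 0.68 128 398 [647. 411.  99.]
cheese_block 0.83 231 384 [767.   3.  64.]
cheese_roll 0.62 193 401 [762. 139.  90.]
sausage_ring 0.68 129 358 [483. 461.  -5.]
```

View pics/top1.png

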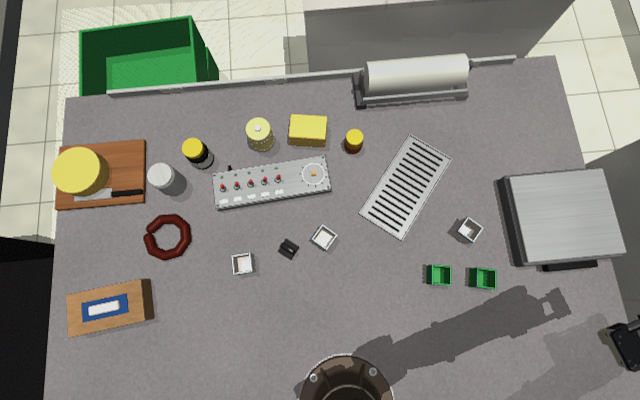

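View pics/sc1.png

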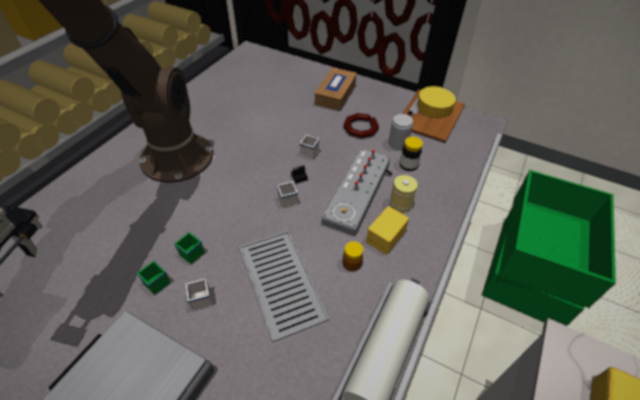

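```bash
cat >> h.py <<'E'
def rects(c,lo,hi,roi,amin=15):
    m=((c[...,2]>lo)&(c[...,2]<hi)&(c[...,0]>roi[0])&(c[...,0]<roi[1])&(c[...,1]>roi[2])&(c[...,1]<roi[3])).astype(np.uint8)
    m2=cv2.dilate(m,np.ones((3,3)));n,l=cv2.connectedComponents(m2)
    for i in range(1,n):
        P=c[(l==i)&(m>0)][:,:2]
        if len(P)>=amin:
            r=cv2.minAreaRect(P.astype(np.float32)); print(lo,hi,'n',len(P),'c',np.round(r[0],1),'s',np.round(r[1],1),'a',round(r[2],1))
E
python3 - <<'E'
from h import *
T=shot('top');c=cloud(T)
print('pots');rects(c,44,68,(300,520,-480,300))
print('knob');rects(c,32,56,(380,470,60,170),5);rects(c,12,56,(380,470,60,170),5)
print('tray');rects(c,6,16,(400,750,-420,-60),30)
print('console');rects(c,34,46,(500,760,-60,360),50)
print('shaft/levers');rects(c,50,85,(540,700,-20,330),2)
print('goods');rects(c,60,130,(600,800,-130,480),20)
E
python3 - <<'E'
import cv2
a=cv2.imread('pics/top1.png')[120:280,200:490]
cv2.imwrite('pics/top1c.png',cv2.resize(a,(798,440),interpolation=cv2.INTER_CUBIC))
E
```

```text
pots
44 68 n 213 c [ 426.2 -389.1] s [54.4 55.1] a 44.3
44 68 n 141 c [443.9  14.7] s [53.1 53.4] a 48.6
44 68 n 74 c [424.5 120.1] s [41.3 13.6] a 51.5
44 68 n 169 c [393.5 245.6] s [53.2 54.3] a 3.3
44 68 n 121 c [ 318.8 -290.2] s [57.1 39.6] a 84.8
44 68 n 85 c [ 307.9 -410.9] s [55.8 21.8] a 82.7
knob
32 56 n 80 c [424.3 120.2] s [41.4 13.8] a 52.6
12 56 n 253 c [424.5 120.1] s [44.2 43.8] a 51.9
tray
6 16 n 1645 c [ 587.  -243.9] s [166.3 315.2] a 53.0
6 16 n 43 c [ 428.2 -400.8] s [34.5 29.9] a 42.3
console
34 46 n 58 c [733.9  37.7] s [108.1   7.1] a 82.5
34 46 n 3969 c [622.5 153.5] s [110.3 338.8] a 4.5
shaft/levers
50 85 n 17 c [632.3  29.6] s [ 8.8 13.3] a 84.6
50 85 n 16 c [624.5 129.9] s [11.5  7.9] a 86.9
50 85 n 16 c [619.9 166.8] s [ 8.7 10.4] a 50.0
50 85 n 17 c [617.7 209.3] s [ 8.3 11.3] a 3.2
50 85 n 18 c [615.5 248.5] s [11.3  8.5] a 86.3
50 85 n 18 c [611.2 288.2] s [11.9  7.2] a 79.9
goods
60 130 n 837 c [769.   32.7] s [110.  73.] a 80.0
60 130 n 583 c [761.8 174. ] s [69.7 70.3] a 61.7
60 130 n 239 c [721.1 -99.4] s [46.7 47.2] a 83.1
60 130 n 512 c [720.1 356.5] s [59.8 62.5] a 87.9
60 130 n 721 c [648.9 444.2] s [70.8 70.1] a 2.2
```

View pics/top1c.png

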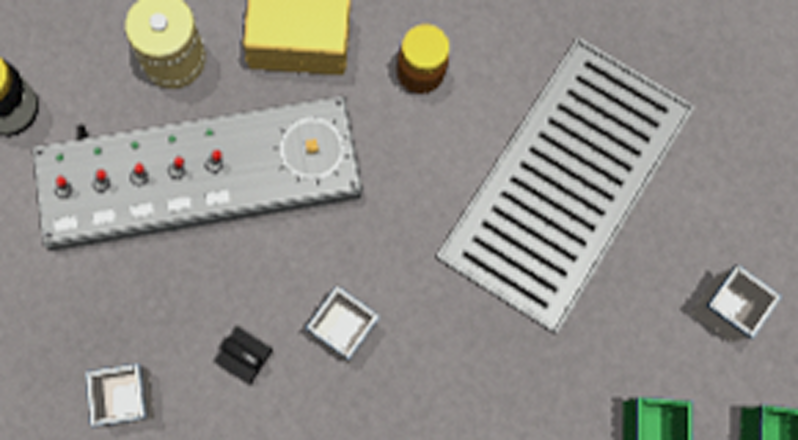

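```bash
cat >> h.py <<'E'
from scipy.spatial.transform import Rotation as Ro
def tool(az,lean):
    "jaw x axis at azimuth az (deg), tool down, then turned rx=lean (deg) about its x"
    a=np.radians(az); x=np.array([np.cos(a),np.sin(a),0]); y=np.array([0,0,-1.]); z=np.cross(x,y)
    return np.stack([x,y,z],1)@Ro.from_euler('x',lean,degrees=True).as_matrix()
def legs(L,cur=None):
    "L: list of (grasp point, R). prints turns first then shifts"
    if cur is None:
        o=bot.get_obs(); p=np.array(o['ee_pos']);R=np.array(o['tool_rot'])
    else: R=cur[1]; p=np.array(cur[0])+2*R[:,1]
    for g,Q in L:
        v=Ro.from_matrix(R.T@Q).as_rotvec(); q=np.array(g)+2*Q[:,1]; d=Q.T@(q-p)/10; d0=R.T@(q-p)/10
        n=int(np.ceil(np.abs(v).max()/.186-1e-9)); m=int(np.ceil(np.abs(d).max()/5.))
        print('turn',n,'x',np.round(v/max(n,1),3),' then shift',np.round(d,2),'=',m,'x',np.round(d/max(m,1),2),' | shift if first',np.round(d0,2)); p,R=q,Q
E
python3 - <<'E'
from h import *
T=shot('top','t2.png');f=200/np.tan(np.radians(T['fov_y']/2));O=np.array(T['orientation'])
W=[]
for u,v in((580,40),(690,107),(557,330),(438,257)):
    u=200+u/2.7517;v=120+v/2.75; d=O@np.array([(u-T['cx'])/f,(v-T['cy'])/f,1]); s=(10-T['origin'][2])/d[2]; W.append(np.array(T['origin'])+s*d)
W=np.array(W)[:,:2].astype(np.float32);print(np.round(W,0).tolist(),np.round(W.mean(0),1),cv2.minAreaRect(W))
w=shot('wrist');o=st();R=np.array(o['tool_rot']);print('cam in tool',R.T@(np.array(w['origin'])-o['ee_pos']),R.T@np.array(w['orientation']))
A=[426,-389]
legs([((426,-389,160),tool(-45.7,0)),((426,-389,160),tool(-45.7,-50)),((426,-389,30),tool(-45.7,-50))])
E
```

```text
[[737.0, -283.0], [647.0, -392.0], [417.0, -210.0], [506.0, -95.0]] [ 576.9 -245.1] ((575.87548828125, -245.52224731445312), (145.31472778320312, 297.6788330078125), 50.853599548339844)
t 1.65 ee [ 164.8 -602.9  243.8] op 0.998 F [ 0.3  0.  -0.2]
[[0.264, 0.0, 0.965], [-0.965, -0.0, 0.264], [0.0, -1.0, 0.0]] [68.8 24.9  1.4 90.1 -0.7 65.  -4.3]
cam in tool [   0.29064039 -141.31518543   78.55429315] [[ 9.99999361e-01 -6.37173139e-04 -9.33382868e-04]
 [ 7.08085521e-04 -2.90442004e-01  9.56892335e-01]
 [-8.80799683e-04 -9.56892385e-01 -2.90441367e-01]]
turn 3 x [ 0.    -0.169  0.   ]  then shift [ 2.93  8.58 33.63] = 7 x [0.42 1.23 4.8 ]  | shift if first [-13.75   8.58  30.84]
turn 5 x [-0.175 -0.    -0.   ]  then shift [-0.    0.07 -0.15] = 1 x [-0.    0.07 -0.15]  | shift if first [-0.   -0.07 -0.15]
turn 0 x [0. 0. 0.]  then shift [0.   8.36 9.96] = 2 x [0.   4.18 4.98]  | shift if first [0.   8.36 9.96]
```

```bash
python3 - <<'E'
from h import *
t=lambda l:tool(-45.7,l)
legs([((426,-389,150),t(0)),((426,-389,150),t(32)),((426,-389,33),t(32)),((426,-389,180),t(32))])
E
```

```text
turn 3 x [ 0.    -0.169  0.   ]  then shift [ 2.93  9.58 33.63] = 7 x [0.42 1.37 4.8 ]  | shift if first [-13.75   9.58  30.84]
turn 4 x [ 0.14  0.   -0.  ]  then shift [-0.    0.03  0.11] = 1 x [-0.    0.03  0.11]  | shift if first [-0.   -0.03  0.11]
turn 0 x [0. 0. 0.]  then shift [ 0.    9.92 -6.2 ] = 2 x [ 0.    4.96 -3.1 ]  | shift if first [ 0.    9.92 -6.2 ]
turn 0 x [0. 0. 0.]  then shift [  0.   -12.47   7.79] = 3 x [ 0.   -4.16  2.6 ]  | shift if first [  0.   -12.47   7.79]
```

Call:
drive_tool([
  [[0,0,0,0,-0.169,0],[0,0,0,0,-0.169,0],[0,0,0,0,-0.169,0],[0.73,1,6,0,0,0],[0.73,1,6,0,0,0]],
], fingers=100)

```text
t: 2.28
ee_pos: [261.3, -529.1, 223.6]
tool_rot: [[0.697, 0.001, 0.717], [-0.717, -0.001, 0.697], [0.001, -1.0, -0.0]]
contact_force: [1.0, -0.1, 0.3]
opening: 1.0
```

Call:
drive_tool([
  [[0.73,2,6,0,0,0],[0.74,2,6,0,0,0],[0,2,5,0,0,0],[0,1.58,4.63,0,0,0],[0,0,0,0,0,0]],
])

```text
t: 2.9
ee_pos: [427.0, -385.9, 147.6]
tool_rot: [[0.704, 0.0, 0.71], [-0.71, 0.003, 0.704], [-0.002, -1.0, 0.002]]
contact_force: [0.2, -0.2, -0.4]
opening: 1.0
```

Call:
drive_tool([
  [[0,0,0,0.14,0,0],[0,0,0,0.14,0,0],[0,0,0,0.14,0,0],[0,0,0,0.14,0,0],[0,0,0,0,0,0]],
])

```text
t: 3.52
ee_pos: [420.4, -393.8, 146.9]
tool_rot: [[0.693, 0.381, 0.612], [-0.721, 0.369, 0.587], [-0.002, -0.848, 0.53]]
contact_force: [-0.1, 0.0, -0.3]
opening: 0.997
```

```bash
python3 - <<'E'
from h import *
w=shot('wrist','w1.png');st();c=cloud(w,True);rects(c,44,68,(350,520,-480,-330))
t=lambda l:tool(-45.7,l)
legs([((426,-389,33),t(32)),((426,-389,180),t(32))])
E
```

```text
t 3.575 ee [ 422.3 -392.   147.9] op 1.001 F [-0.1  0.5  0.3]
[[0.696, 0.379, 0.61], [-0.718, 0.369, 0.59], [-0.001, -0.848, 0.529]] [ 73.6  34.  -25.6 101.7 -22.6  52.7  20.3]
44 68 n 964 c [ 430.3 -383.9] s [35.4 53.1] a 46.6
turn 1 x [ 0.001 -0.004  0.001]  then shift [ 0.05 10.2  -5.69] = 3 x [ 0.02  3.4  -1.9 ]  | shift if first [ 0.06 10.2  -5.68]
turn 0 x [0. 0. 0.]  then shift [  0.   -12.47   7.79] = 3 x [ 0.   -4.16  2.6 ]  | shift if first [  0.   -12.47   7.79]
```

View pics/w1.png

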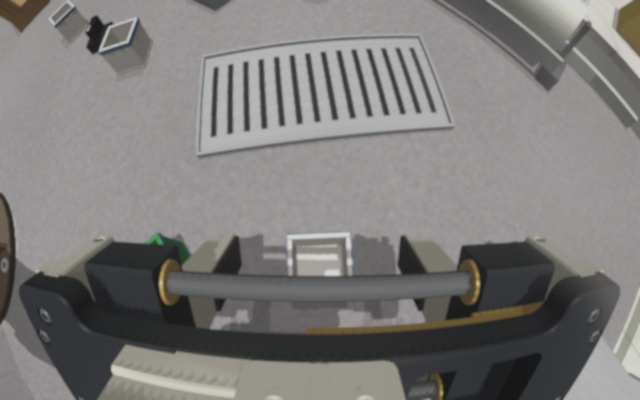

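Call:
drive_tool([
  [[0.03,3.4,-1.9,0,0,0],[0.03,3.4,-1.9,0,0,0],[0,3.4,-1.9,0,0,0],[0,0,0,0,0,0],[0,0,0,0,0,0]],
])

```text
t: 4.2
ee_pos: [430.2, -386.2, 33.8]
tool_rot: [[0.7, 0.38, 0.604], [-0.714, 0.37, 0.594], [0.002, -0.848, 0.53]]
contact_force: [-0.4, -0.6, 1.4]
opening: 0.995
```

Call:
drive_tool([
  [[0,0,0,0,0,0],[0,0,0,0,0,0],[0,0,0,0,0,0],[0,0,0,0,0,0],[0,0,0,0,0,0]],
], fingers=0)

```text
t: 4.82
ee_pos: [428.5, -386.5, 32.1]
tool_rot: [[0.699, 0.38, 0.606], [-0.715, 0.371, 0.592], [-0.0, -0.847, 0.531]]
contact_force: [-1.2, -0.1, 2.7]
opening: 0.572
```

Call:
drive_tool([
  [[0,-2,1.25,0,0,0],[0,-4,2.5,0,0,0],[0,-4,2.5,0,0,0],[0,-2.5,1.55,0,0,0],[0,0,0,0,0,0]],
])

```text
t: 5.45
ee_pos: [429.2, -387.6, 181.4]
tool_rot: [[0.699, 0.382, 0.605], [-0.715, 0.368, 0.594], [0.004, -0.848, 0.53]]
contact_force: [-0.2, 0.1, -1.6]
opening: 0.568
```

```bash
python3 - <<'E'
from h import *
st()
tc=np.array([576.5,-245.5]);y=np.radians(-38.8);ex=np.array([np.cos(y),np.sin(y)]);ey=np.array([-ex[1],ex[0]])
P=lambda x,yy,z:(*(tc+x*ex+yy*ey),z)
t=lambda l:tool(-38.8,l)
legs([(P(92,-15,170),t(32)),(P(92,-15,170),t(-50)),(P(92,-15,45),t(-50)),(P(92,-15,200),t(-50))])
E
```

```text
t 5.45 ee [ 429.2 -387.6  181.4] op 0.568 F [-0.2  0.1 -1.6]
[[0.699, 0.382, 0.605], [-0.715, 0.368, 0.594], [0.004, -0.848, 0.53]] [ 73.1  31.5 -25.7 100.2 -23.   55.8  18.7]
turn 1 x [-0.    -0.1    0.067]  then shift [11.78 11.13 15.34] = 4 x [2.94 2.78 3.84]  | shift if first [ 9.43 11.84 16.4 ]
turn 8 x [-0.179  0.     0.   ]  then shift [-0.    0.17 -0.2 ] = 1 x [-0.    0.17 -0.2 ]  | shift if first [-0.   -0.17 -0.2 ]
turn 0 x [0. 0. 0.]  then shift [0.   8.03 9.58] = 2 x [0.   4.02 4.79]  | shift if first [0.   8.03 9.58]
turn 0 x [0. 0. 0.]  then shift [  0.    -9.96 -11.87] = 3 x [ 0.   -3.32 -3.96]  | shift if first [  0.    -9.96 -11.87]
```

Call:
drive_tool([
  [[0,0,0,0,-0.1,0.067],[2.95,2.78,3.84,0,0,0],[2.95,2.78,3.84,0,0,0],[2.95,2.78,3.84,0,0,0],[2.95,2.78,3.84,0,0,0]],
])

```text
t: 6.08
ee_pos: [639.6, -312.3, 164.0]
tool_rot: [[0.779, 0.329, 0.534], [-0.627, 0.417, 0.658], [-0.006, -0.847, 0.531]]
contact_force: [-0.1, -0.7, -1.4]
opening: 0.572
```

Call:
drive_tool([
  [[0,0,0,-0.179,0,0],[0,0,0,-0.179,0,0],[0,0,0,-0.179,0,0],[0,0,0,-0.179,0,0],[0,0,0,-0.179,0,0]],
])

```text
t: 6.7
ee_pos: [638.8, -312.8, 165.6]
tool_rot: [[0.78, -0.212, 0.589], [-0.626, -0.259, 0.736], [-0.004, -0.942, -0.335]]
contact_force: [-0.1, 0.1, -3.0]
opening: 0.566
```

Call:
drive_tool([
  [[0,0,0,-0.179,0,0],[0,0,0,-0.179,0,0],[0,0,0,-0.179,0,0],[0,0,0,0,0,0],[0,0,0,0,0,0]],
])

```text
t: 7.32
ee_pos: [638.4, -314.2, 166.0]
tool_rot: [[0.779, -0.481, 0.402], [-0.627, -0.594, 0.504], [-0.004, -0.645, -0.764]]
contact_force: [0.0, -0.4, 0.3]
opening: 0.57
```

```bash
cat >> h.py <<'E'
tc=np.array([576.5,-245.5]);TY=-38.8;y_=np.radians(TY);ex=np.array([np.cos(y_),np.sin(y_)]);ey=np.array([-ex[1],ex[0]])
P=lambda x,yy,z:(*(tc+x*ex+yy*ey),z)
tt=lambda l:tool(TY,l)
E
python3 - <<'E'
from h import *
st(); shot('scene','s3.png')
legs([(P(92,-15,44),tt(-50)),(P(92,-15,200),tt(-50))])
E
```

```text
t 7.325 ee [ 638.4 -314.2  166. ] op 0.57 F [ 0.  -0.4  0.3]
[[0.779, -0.481, 0.402], [-0.627, -0.594, 0.504], [-0.004, -0.645, -0.764]] [ -1.5  53.   10.4  68.2  32.2  89.8 -40.9]
turn 1 x [-0.003  0.    -0.003]  then shift [0.02 8.08 9.48] = 2 x [0.01 4.04 4.74]  | shift if first [0.05 8.11 9.46]
turn 0 x [0. 0. 0.]  then shift [  0.   -10.03 -11.95] = 3 x [ 0.   -3.34 -3.98]  | shift if first [  0.   -10.03 -11.95]
```

View pics/s3.png

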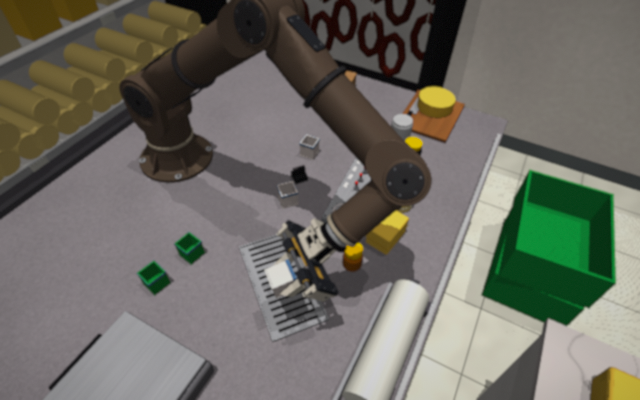

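Call:
drive_tool([
  [[0,4.05,4.73,0,0,0],[0,3.05,3.53,0,0,0],[0,1,1.2,0,0,0],[0,0,0,0,0,0],[0,0,0,0,0,0]],
])

```text
t: 8.0
ee_pos: [639.0, -314.7, 44.6]
tool_rot: [[0.779, -0.479, 0.404], [-0.627, -0.596, 0.502], [0.0, -0.645, -0.764]]
contact_force: [0.1, -0.1, -0.8]
opening: 0.569
```

Call:
drive_tool([
  [[0,0.19,0.23,0,0,0],[0,0.19,0.23,0,0,0],[0,0,0,0,0,0]],
])

```text
t: 8.38
ee_pos: [637.8, -313.5, 35.7]
tool_rot: [[0.78, -0.481, 0.401], [-0.626, -0.595, 0.503], [-0.004, -0.643, -0.766]]
contact_force: [0.1, 1.2, -1.9]
opening: 0.569
```

Call:
drive_tool([
  [[0,0.13,0.15,0,0,0],[0,0,0,0,0,0]],
])

```text
t: 8.62
ee_pos: [637.7, -313.6, 33.6]
tool_rot: [[0.78, -0.481, 0.4], [-0.626, -0.595, 0.503], [-0.004, -0.643, -0.766]]
contact_force: [-0.1, -0.1, -1.6]
opening: 0.569
```

Call:
drive_tool([
  [[0,0.19,0.23,0,0,0],[0,0,0,0,0,0]],
])

```text
t: 8.88
ee_pos: [637.7, -313.6, 30.5]
tool_rot: [[0.78, -0.482, 0.4], [-0.626, -0.595, 0.503], [-0.004, -0.643, -0.766]]
contact_force: [-0.1, -0.6, -0.9]
opening: 0.564
```

Call:
drive_tool([
  [[0,0,0,0,0,0],[0,0,0,0,0,0],[0,0,0,0,0,0],[0,-1,0,0,0,0],[0,-3,0,0,0,0]],
], fingers=85)

```text
t: 9.5
ee_pos: [656.1, -290.4, 56.7]
tool_rot: [[0.778, -0.484, 0.4], [-0.628, -0.595, 0.502], [-0.005, -0.642, -0.767]]
contact_force: [0.8, -1.2, -0.6]
opening: 0.85
```

Call:
drive_tool([
  [[0,-6,0,0,0,0],[0,-6,0,0,0,0],[0,-5,0,0,0,0],[0,0,0,0,0,0],[0,0,0,0,0,0]],
])

```text
t: 10.12
ee_pos: [738.6, -188.8, 165.5]
tool_rot: [[0.78, -0.482, 0.4], [-0.626, -0.596, 0.503], [-0.004, -0.643, -0.766]]
contact_force: [-1.1, 0.3, -0.0]
opening: 0.847
```

```bash
python3 - <<'E'
from h import *
st(); w=shot('wrist','w2.png'); c=cloud(w,True)
T=shot('top','t3.png');ct=cloud(T)
print('top');rects(ct,46,66,(500,760,-420,-230))
print('wrist');rects(c,46,66,(500,700,-420,-230))
g=P(92,-15,30)
legs([((637,-312,190),tt(-50)),((637,-312,190),tt(50)),((637,-312,32),tt(50)),((637,-312,130),tt(50)),((637,-312,130),tt(-40)),((637,-312,45),tt(-40))])
E
```

```text
t 10.125 ee [ 738.6 -188.8  165.5] op 0.847 F [-1.1  0.3 -0. ]
[[0.78, -0.482, 0.4], [-0.626, -0.596, 0.503], [-0.004, -0.643, -0.766]] [ -8.   63.7  10.   44.5  28.4 105.7 -40. ]
top
46 66 n 372 c [ 640.  -311.6] s [58.3 54.3] a 51.7
wrist
46 66 n 1179 c [ 638.5 -311.6] s [59.7 53.3] a 51.1
turn 1 x [ 0.001  0.003 -0.004]  then shift [ -0.2   10.73 -12.09] = 3 x [-0.07  3.58 -4.03]  | shift if first [ -0.19  10.75 -12.07]
turn 10 x [0.175 0.    0.   ]  then shift [0.   0.23 0.2 ] = 1 x [0.   0.23 0.2 ]  | shift if first [ 0.   -0.23  0.2 ]
turn 0 x [0. 0. 0.]  then shift [  0.    10.16 -12.1 ] = 3 x [ 0.    3.39 -4.03]  | shift if first [  0.    10.16 -12.1 ]
turn 0 x [0. 0. 0.]  then shift [ 0.   -6.3   7.51] = 2 x [ 0.   -3.15  3.75]  | shift if first [ 0.   -6.3   7.51]
turn 9 x [-0.175 -0.    -0.   ]  then shift [ 0.   0.2 -0.2] = 1 x [ 0.   0.2 -0.2]  | shift if first [ 0.  -0.2 -0.2]
turn 0 x [0. 0. 0.]  then shift [0.   6.51 5.46] = 2 x [0.   3.26 2.73]  | shift if first [0.   6.51 5.46]
```

View pics/w2.png

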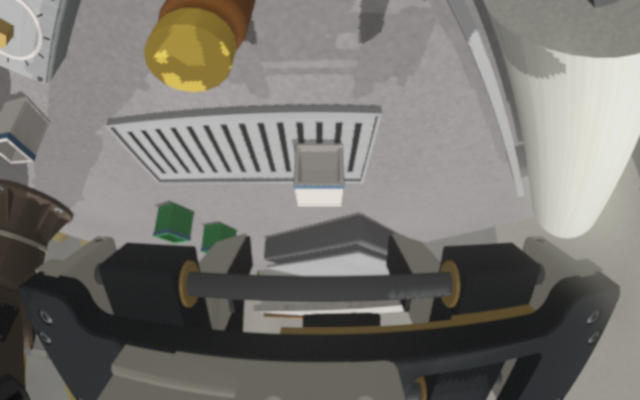

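Call:
drive_tool([
  [[0,3.58,-4.03,0,0,0],[-0.05,3.58,-4.03,0,0,0],[0,3.57,-4.03,0,0,0],[0,0,0,0.175,0,0],[0,0,0,0.175,0,0]],
], fingers=100)

```text
t: 10.85
ee_pos: [637.1, -313.6, 189.0]
tool_rot: [[0.779, -0.313, 0.543], [-0.627, -0.383, 0.678], [-0.004, -0.869, -0.495]]
contact_force: [-1.2, 0.3, 0.1]
opening: 1.0
```

Call:
drive_tool([
  [[0,0,0,0.175,0,0],[0,0,0,0.175,0,0],[0,0,0,0.175,0,0],[0,0,0,0.175,0,0],[0,0,0,0.175,0,0]],
])

```text
t: 11.48
ee_pos: [637.2, -314.1, 189.9]
tool_rot: [[0.778, 0.218, 0.589], [-0.628, 0.274, 0.728], [-0.003, -0.937, 0.35]]
contact_force: [-0.5, 0.1, -1.9]
opening: 1.001
```

Call:
drive_tool([
  [[0,0,0,0.175,0,0],[0,0,0,0.175,0,0],[0,0,0,0.175,0,0],[0,0,0,0,0,0],[0,0,0,0,0,0]],
])

```text
t: 12.1
ee_pos: [638.6, -312.1, 190.0]
tool_rot: [[0.78, 0.478, 0.403], [-0.625, 0.601, 0.498], [-0.004, -0.64, 0.768]]
contact_force: [1.3, 0.4, 0.8]
opening: 1.006
```

```bash
python3 - <<'E'
from h import *
st()
g=(639,-311.5)
legs([((*g,33),tt(50)),((*g,150),tt(50)),((*g,150),tt(-40)),((*g,45),tt(-40))])
E
```

```text
t 12.1 ee [ 638.6 -312.1  190. ] op 1.006 F [1.3 0.4 0.8]
[[0.78, 0.478, 0.403], [-0.625, 0.601, 0.498], [-0.004, -0.64, 0.768]] [ 62.8  46.  -32.4  85.6 -32.9  58.3  19. ]
turn 1 x [-0.003 -0.002 -0.004]  then shift [ -0.    10.34 -11.98] = 3 x [-0.    3.45 -3.99]  | shift if first [  0.06  10.3  -12.02]
turn 0 x [0. 0. 0.]  then shift [ 0.   -7.52  8.96] = 2 x [ 0.   -3.76  4.48]  | shift if first [ 0.   -7.52  8.96]
turn 9 x [-0.175 -0.    -0.   ]  then shift [ 0.   0.2 -0.2] = 1 x [ 0.   0.2 -0.2]  | shift if first [ 0.  -0.2 -0.2]
turn 0 x [0. 0. 0.]  then shift [0.   8.04 6.75] = 2 x [0.   4.02 3.37]  | shift if first [0.   8.04 6.75]
```

Call:
drive_tool([
  [[0,3.45,-4,0,0,0],[0,3.45,-4,0,0,0],[0,3.4,-4,0,0,0],[0,0,0,0,0,0],[0,0,0,0,0,0]],
])

```text
t: 12.72
ee_pos: [641.8, -309.6, 34.9]
tool_rot: [[0.781, 0.48, 0.399], [-0.624, 0.601, 0.499], [-0.0, -0.638, 0.77]]
contact_force: [-0.1, -0.3, 1.2]
opening: 1.001
```

Call:
drive_tool([
  [[0,0,0,0,0,0],[0,0,0,0,0,0],[0,0,0,0,0,0],[0,0,0,0,0,0],[0,0,0,0,0,0]],
], fingers=0)

```text
t: 13.35
ee_pos: [639.5, -310.8, 31.4]
tool_rot: [[0.779, 0.48, 0.402], [-0.626, 0.601, 0.496], [-0.004, -0.638, 0.77]]
contact_force: [-1.7, -1.0, 1.8]
opening: 0.563
```

Call:
drive_tool([
  [[0,-2.5,3,0,0,0],[0,-2.5,3,0,0,0],[0,-2.5,3,0,0,0],[0,0,0,-0.175,0,0],[0,0,0,-0.175,0,0]],
])

```text
t: 13.98
ee_pos: [639.0, -312.9, 148.8]
tool_rot: [[0.778, 0.312, 0.546], [-0.629, 0.39, 0.673], [-0.003, -0.866, 0.5]]
contact_force: [-0.3, 1.8, -2.0]
opening: 0.567
```

Call:
drive_tool([
  [[0,0,0,-0.175,0,0],[0,0,0,-0.175,0,0],[0,0,0,-0.175,0,0],[0,0,0,-0.175,0,0],[0,0,0,-0.175,0,0]],
])

```text
t: 14.6
ee_pos: [640.3, -310.6, 149.4]
tool_rot: [[0.78, -0.217, 0.587], [-0.626, -0.268, 0.732], [-0.002, -0.939, -0.345]]
contact_force: [0.4, 0.3, -3.0]
opening: 0.563
```

Call:
drive_tool([
  [[0,0,0,-0.175,0,0],[0,0,0,-0.171,0,0],[0,0,0,0,0,0],[0,4,3.36,0,0,0],[0,0,0,0,0,0]],
])

```text
t: 15.22
ee_pos: [636.8, -311.4, 93.5]
tool_rot: [[0.778, -0.407, 0.479], [-0.628, -0.492, 0.602], [-0.01, -0.77, -0.639]]
contact_force: [-0.2, -0.1, -1.0]
opening: 0.567
```

```bash
python3 - <<'E'
from h import *
st(); shot('scene','s4.png')
g=(637,-316)
legs([((*g,38),tt(-40))])
E
```

```text
t 15.225 ee [ 636.8 -311.4   93.5] op 0.567 F [-0.2 -0.1 -1. ]
[[0.778, -0.407, 0.479], [-0.628, -0.492, 0.602], [-0.01, -0.77, -0.639]] [  0.1  52.7  11.6  73.7  24.8  77.4 -40.3]
turn 1 x [-0.006  0.002 -0.006]  then shift [0.16 4.9  3.46] = 1 x [0.16 4.9  3.46]  | shift if first [0.2  4.92 3.43]
```

View pics/s4.png

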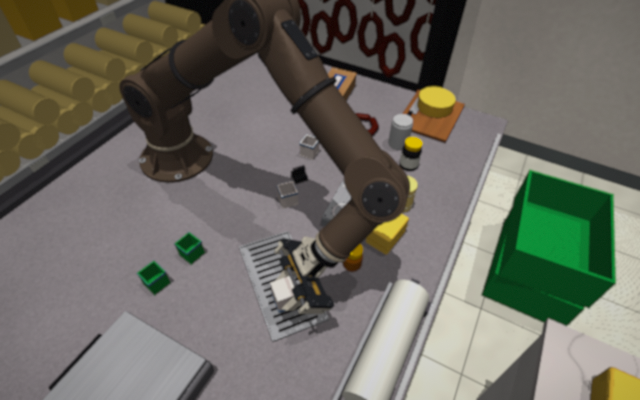

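Call:
drive_tool([
  [[0.1,2.4,1.7,0,0,0],[0.1,2.4,1.7,0,0,0],[0,0,0,0,0,0],[0,0.19,0.16,0,0,0],[0,0,0,0,0,0]],
])

```text
t: 15.9
ee_pos: [639.0, -315.5, 36.2]
tool_rot: [[0.78, -0.401, 0.481], [-0.626, -0.496, 0.601], [-0.002, -0.77, -0.638]]
contact_force: [-0.3, -1.1, -1.0]
opening: 0.566
```

Call:
drive_tool([
  [[0,0.15,0.13,0,0,0],[0,0,0,0,0,0]],
])

```text
t: 16.15
ee_pos: [638.5, -315.2, 33.3]
tool_rot: [[0.78, -0.402, 0.48], [-0.626, -0.496, 0.601], [-0.003, -0.77, -0.639]]
contact_force: [-0.4, 0.4, -1.7]
opening: 0.564
```

Call:
drive_tool([
  [[0,0.15,0.13,0,0,0],[0,0,0,0,0,0]],
])

```text
t: 16.4
ee_pos: [638.6, -315.3, 31.8]
tool_rot: [[0.78, -0.402, 0.48], [-0.626, -0.497, 0.601], [-0.003, -0.769, -0.639]]
contact_force: [-0.1, 1.7, 3.5]
opening: 0.566
```

Call:
drive_tool([
  [[0,0,0,0,0,0],[0,0,0,0,0,0],[0,0,0,0,0,0],[0,-1,0,0,0,0],[0,-3,0,0,0,0]],
], fingers=85)

```text
t: 17.02
ee_pos: [653.4, -295.9, 61.7]
tool_rot: [[0.779, -0.405, 0.479], [-0.628, -0.496, 0.6], [-0.006, -0.768, -0.64]]
contact_force: [-0.7, -0.8, -0.9]
opening: 0.846
```

Call:
drive_tool([
  [[0,-6,0,0,0,0],[0,-6,0,0,0,0],[0,-5,-3,0,0,0],[0,0,0,0,0,0],[0,0,0,0,0,0]],
])

```text
t: 17.65
ee_pos: [708.5, -228.9, 212.1]
tool_rot: [[0.78, -0.402, 0.48], [-0.626, -0.496, 0.602], [-0.003, -0.77, -0.638]]
contact_force: [-0.4, -0.3, -1.3]
opening: 0.85
```

```bash
python3 - <<'E'
from h import *
st()
T=shot('top','t5.png');ct=cloud(T)
rects(ct,46,80,(340,760,-450,300),30)
g=(444,14.7);t=lambda l:tool(-41.4,l)
legs([((*g,230),t(-40)),((*g,230),t(45)),((*g,32),t(45)),((*g,200),t(45))])
E
```

```text
t 17.65 ee [ 708.5 -228.9  212.1] op 0.85 F [-0.4 -0.3 -1.3]
[[0.78, -0.402, 0.48], [-0.626, -0.496, 0.602], [-0.003, -0.77, -0.638]] [ -4.8  52.7  11.8  55.6  22.5  96.1 -36.7]
46 80 n 230 c [746.6  57.1] s [68.  28.9] a 88.1
46 80 n 105 c [741.5 171.9] s [27.8 69.6] a 7.6
46 80 n 354 c [ 639.7 -315.6] s [52.  54.2] a 51.6
46 80 n 74 c [424.4 120.1] s [40.6 13.6] a 51.7
46 80 n 163 c [393.5 245.6] s [53.2 53.9] a 2.9
turn 1 x [-0.005  0.038  0.025]  then shift [-35.92  -1.78  -0.58] = 8 x [-4.49 -0.22 -0.07]  | shift if first [-35.86  -2.69   0.8 ]
turn 8 x [ 0.185 -0.    -0.   ]  then shift [0.   0.18 0.2 ] = 1 x [0.   0.18 0.2 ]  | shift if first [ 0.   -0.18  0.2 ]
turn 0 x [0. 0. 0.]  then shift [  0.  14. -14.] = 3 x [ 0.    4.67 -4.67]  | shift if first [  0.  14. -14.]
turn 0 x [0. 0. 0.]  then shift [  0.   -11.88  11.88] = 3 x [ 0.   -3.96  3.96]  | shift if first [  0.   -11.88  11.88]
```

Call:
drive_tool([
  [[0,0,0,0,0.038,0.025],[-4.5,-0.22,-0.07,0,0,0],[-4.5,-0.22,-0.07,0,0,0],[-4.5,-0.22,-0.07,0,0,0],[-4.5,-0.22,-0.07,0,0,0]],
], fingers=100)

```text
t: 18.32
ee_pos: [574.2, -107.0, 219.6]
tool_rot: [[0.749, -0.424, 0.51], [-0.663, -0.479, 0.575], [0.001, -0.769, -0.64]]
contact_force: [0.6, 0.2, -0.9]
opening: 1.0
```

Call:
drive_tool([
  [[-4.5,-0.22,-0.07,0,0,0],[-4.5,-0.22,-0.07,0,0,0],[-4.5,-0.22,-0.07,0,0,0],[-4.4,-0.22,-0.07,0,0,0],[0,0,0,0.185,0,0]],
])

```text
t: 18.95
ee_pos: [442.2, 17.9, 226.1]
tool_rot: [[0.754, -0.322, 0.572], [-0.657, -0.366, 0.66], [-0.003, -0.873, -0.487]]
contact_force: [-0.3, -1.7, 0.1]
opening: 1.002
```

Call:
drive_tool([
  [[0,0,0,0.185,0,0],[0,0,0,0.185,0,0],[0,0,0,0.185,0,0],[0,0,0,0.185,0,0],[0,0,0,0.185,0,0]],
])

```text
t: 19.58
ee_pos: [442.1, 14.3, 228.0]
tool_rot: [[0.751, 0.239, 0.615], [-0.66, 0.281, 0.696], [-0.007, -0.929, 0.369]]
contact_force: [-1.0, 0.2, -0.3]
opening: 1.001
```

Call:
drive_tool([
  [[0,0,0,0.185,0,0],[0,0,0,0.185,0,0],[0,0,0,0,0,0],[0,0,0,0,0,0]],
])

```text
t: 20.08
ee_pos: [436.7, 21.0, 224.1]
tool_rot: [[0.763, 0.341, 0.549], [-0.645, 0.449, 0.618], [-0.036, -0.826, 0.563]]
contact_force: [0.4, -0.5, -0.3]
opening: 1.0
```

```bash
python3 - <<'E'
from h import *
st();w=shot('wrist','w5.png');c=cloud(w,True);rects(c,44,68,(340,520,-80,100));
T=shot('top');rects(cloud(T),46,66,(340,520,-80,100),30)
g=(444,14.7);t=lambda l:tool(-41.4,l)
legs([((*g,32),t(45)),((*g,200),t(45))])
E
```

```text
t 20.075 ee [436.7  21.  224.1] op 1.0 F [ 0.4 -0.5 -0.3]
[[0.763, 0.341, 0.549], [-0.645, 0.449, 0.618], [-0.036, -0.826, 0.563]] [  8.4   4.6   6.7 132.3 -52.5  41.9  14.1]
44 68 n 377 c [453.1  27.6] s [19.4 52. ] a 49.2
44 68 n 228 c [425.9  -3.4] s [ 4.3 52.1] a 48.8
46 66 n 63 c [450.4  21.9] s [34.1 53.9] a 50.1
turn 2 x [ 0.093 -0.002 -0.02 ]  then shift [  0.99  13.77 -13.65] = 3 x [ 0.33  4.59 -4.55]  | shift if first [  1.65  16.01 -10.86]
turn 0 x [0. 0. 0.]  then shift [  0.   -11.88  11.88] = 3 x [ 0.   -3.96  3.96]  | shift if first [  0.   -11.88  11.88]
```

```bash
python3 - <<'E'
from h import *
g=(443.5,14.7);t=lambda l:tool(-41.2,l)
legs([((*g,100),t(32)),((*g,33),t(32)),((*g,200),t(32))])
E
```

```text
turn 1 x [-0.041 -0.002 -0.039]  then shift [ 0.95 10.71 -6.67] = 3 x [ 0.32  3.57 -2.22]  | shift if first [ 1.38 10.38 -7.1 ]
turn 0 x [0. 0. 0.]  then shift [ 0.    5.68 -3.55] = 2 x [ 0.    2.84 -1.78]  | shift if first [ 0.    5.68 -3.55]
turn 0 x [0. 0. 0.]  then shift [  0.   -14.16   8.85] = 3 x [ 0.   -4.72  2.95]  | shift if first [  0.   -14.16   8.85]
```

Call:
drive_tool([
  [[0,0,0,-0.041,0,-0.039],[0.32,3.57,-2.22,0,0,0],[0.32,3.57,-2.22,0,0,0],[0.31,3.57,-2.22,0,0,0],[0,0,0,0,0,0]],
])

```text
t: 20.8
ee_pos: [442.5, 15.1, 113.4]
tool_rot: [[0.751, 0.343, 0.564], [-0.66, 0.395, 0.639], [-0.003, -0.852, 0.523]]
contact_force: [-0.2, -0.1, 0.2]
opening: 1.002
```

```bash
python3 - <<'E'
from h import *
st()
g=(443.5,14.7);t=lambda l:tool(-41.2,l)
legs([((*g,33),t(32)),((*g,200),t(32))])
E
```

```text
t 20.8 ee [442.5  15.1 113.4] op 1.002 F [-0.2 -0.1  0.2]
[[0.751, 0.343, 0.564], [-0.66, 0.395, 0.639], [-0.003, -0.852, 0.523]] [ 20.9  17.7 -10.3 137.9 -72.3  25.3  37.2]
turn 1 x [ 0.008 -0.003 -0.002]  then shift [ 0.1   7.03 -4.23] = 2 x [ 0.05  3.52 -2.11]  | shift if first [ 0.12  7.07 -4.17]
turn 0 x [0. 0. 0.]  then shift [  0.   -14.16   8.85] = 3 x [ 0.   -4.72  2.95]  | shift if first [  0.   -14.16   8.85]
```

Call:
drive_tool([
  [[0.03,2.4,-1.4,0,0,0],[0.03,2.4,-1.4,0,0,0],[0.03,2.25,-1.4,0,0,0],[0,0,0,0,0,0]],
])

```text
t: 21.3
ee_pos: [446.0, 7.7, 47.4]
tool_rot: [[0.756, 0.324, 0.568], [-0.654, 0.393, 0.646], [-0.014, -0.86, 0.509]]
contact_force: [-0.6, -0.4, 0.3]
opening: 1.0
```

```bash
python3 - <<'E'
from h import *
st()
g=(443.5,14.7);t=lambda l:tool(-41.2,l)
legs([((*g,33),t(32)),((*g,200),t(32))])
E
```

```text
t 21.3 ee [446.    7.7  47.4] op 1.0 F [-0.6 -0.4  0.3]
[[0.756, 0.324, 0.568], [-0.654, 0.393, 0.646], [-0.014, -0.86, 0.509]] [ 44.2  32.6 -39.8 137.1 -75.4   6.9  45.2]
turn 1 x [ 0.024 -0.002 -0.015]  then shift [-0.65  1.61 -0.46] = 1 x [-0.65  1.61 -0.46]  | shift if first [-0.63  1.63 -0.42]
turn 0 x [0. 0. 0.]  then shift [  0.   -14.16   8.85] = 3 x [ 0.   -4.72  2.95]  | shift if first [  0.   -14.16   8.85]
```

Call:
drive_tool([
  [[0,0,0,-0.11,0,0],[0,0,0,-0.11,0,0],[0,0,0,0,0,0]],
])

```text
t: 21.68
ee_pos: [444.8, 11.2, 41.7]
tool_rot: [[0.766, 0.244, 0.595], [-0.643, 0.314, 0.698], [-0.016, -0.917, 0.398]]
contact_force: [0.6, -0.4, 0.1]
opening: 0.998
```

```bash
python3 - <<'E'
from h import *
st()
g=(444,14.7);t=lambda l:tool(-41.2,l)
legs([((*g,34),t(18)),((*g,200),t(18))])
E
```

```text
t 21.675 ee [444.8  11.2  41.7] op 0.998 F [ 0.6 -0.4  0.1]
[[0.766, 0.244, 0.595], [-0.643, 0.314, 0.698], [-0.016, -0.917, 0.398]] [ 21.4  26.7 -17.6 135.9 -64.4  13.4  28.6]
turn 1 x [-0.095  0.013 -0.023]  then shift [-0.29  1.   -0.04] = 1 x [-0.29  1.   -0.04]  | shift if first [-0.26  1.   -0.13]
turn 0 x [0. 0. 0.]  then shift [  0.   -15.79   5.13] = 4 x [ 0.   -3.95  1.28]  | shift if first [  0.   -15.79   5.13]
```

Call:
drive_tool([
  [[0,0,0,-0.09,0.01,-0.02],[-0.28,0.9,-0.04,0,0,0],[0,0,0,0,0,0]],
])

```text
t: 22.05
ee_pos: [441.8, 13.3, 30.5]
tool_rot: [[0.754, 0.21, 0.622], [-0.657, 0.259, 0.708], [-0.012, -0.943, 0.334]]
contact_force: [-1.0, 0.1, -0.8]
opening: 0.999
```

Call:
drive_tool([
  [[0,0,0,0,0,0],[0,0,0,0,0,0],[0,0,0,0,0,0],[0,0,0,0,0,0],[0,0,0,0,0,0]],
], fingers=0)

```text
t: 22.68
ee_pos: [441.9, 12.8, 30.2]
tool_rot: [[0.754, 0.21, 0.623], [-0.657, 0.259, 0.708], [-0.013, -0.943, 0.333]]
contact_force: [-1.8, -0.1, 3.5]
opening: 0.566
```

Call:
drive_tool([
  [[0,-2,0.65,0,0,0],[0,-4,1.3,0,0,0],[0,-4,1.3,0,0,0],[0,-4,1.3,0,0,0],[0,0,0,0,0,0]],
])

```text
t: 23.3
ee_pos: [442.7, 8.9, 180.0]
tool_rot: [[0.754, 0.215, 0.621], [-0.657, 0.258, 0.708], [-0.008, -0.942, 0.336]]
contact_force: [1.1, -0.6, -2.4]
opening: 0.567
```

```bash
python3 - <<'E'
from h import *
st()
g=P(-3,-15,180)
legs([(g,tt(18)),(g,tt(-55)),(P(-3,-15,60),tt(-55))])
E
```

```text
t 23.3 ee [442.7   8.9 180. ] op 0.567 F [ 1.1 -0.6 -2.4]
[[0.754, 0.215, 0.621], [-0.657, 0.258, 0.708], [-0.008, -0.942, 0.336]] [ -7.9   7.7  13.9 129.4 -31.8  36.  -10.7]
turn 1 x [-0.029 -0.04   0.005]  then shift [ 26.07  -3.8  -12.3 ] = 6 x [ 4.34 -0.63 -2.05]  | shift if first [ 26.55  -4.   -11.14]
turn 7 x [-0.182  0.    -0.   ]  then shift [ 0.    0.14 -0.19] = 1 x [ 0.    0.14 -0.19]  | shift if first [ 0.   -0.14 -0.19]
turn 0 x [0. 0. 0.]  then shift [0.   6.88 9.83] = 2 x [0.   3.44 4.91]  | shift if first [0.   6.88 9.83]
```

Call:
drive_tool([
  [[0,0,0,-0.03,-0.04,0],[4.34,-0.63,-2.2,0,0,0],[4.34,-0.63,-2.2,0,0,0],[4.34,-0.63,-2.2,0,0,0],[4.34,-0.63,-2.2,0,0,0]],
])

```text
t: 23.92
ee_pos: [518.6, -172.4, 172.9]
tool_rot: [[0.778, 0.19, 0.599], [-0.628, 0.238, 0.741], [-0.002, -0.953, 0.304]]
contact_force: [1.1, 0.7, -3.3]
opening: 0.566
```

Call:
drive_tool([
  [[4.34,-0.63,-2.2,0,0,0],[4.34,-0.63,-2.2,0,0,0],[0,0,0,-0.182,0,0],[0,0,0,-0.182,0,0],[0,0,0,-0.182,0,0]],
])

```text
t: 24.55
ee_pos: [557.1, -261.8, 172.1]
tool_rot: [[0.778, -0.151, 0.61], [-0.629, -0.186, 0.755], [-0.0, -0.971, -0.24]]
contact_force: [-0.8, 0.4, -2.5]
opening: 0.571
```

Call:
drive_tool([
  [[0,0,0,-0.182,0,0],[0,0,0,-0.182,0,0],[0,0,0,-0.182,0,0],[0,0,0,-0.182,0,0],[0,0,0,0,0,0]],
])

```text
t: 25.18
ee_pos: [557.7, -257.8, 166.4]
tool_rot: [[0.782, -0.518, 0.348], [-0.624, -0.641, 0.448], [-0.009, -0.567, -0.824]]
contact_force: [-0.7, 0.7, -1.7]
opening: 0.569
```

```bash
python3 - <<'E'
from h import *
st()
legs([(P(-3,-25,55),tt(-55))])
E
```

```text
t 25.175 ee [ 557.7 -257.8  166.4] op 0.569 F [-0.7  0.7 -1.7]
[[0.782, -0.518, 0.348], [-0.624, -0.641, 0.448], [-0.009, -0.567, -0.824]] [-25.5  55.6  44.6  85.1  12.9  78.3 -30.9]
turn 1 x [ 0.008  0.01  -0.002]  then shift [0.39 6.89 8.92] = 2 x [0.19 3.44 4.46]  | shift if first [0.49 6.82 8.97]
```

Call:
drive_tool([
  [[0.2,3.44,4.46,0,0,0],[0.2,3.44,4.46,0,0,0],[0,0.5,0.7,0,0,0],[0,0,0,0,0,0]],
])

```text
t: 25.68
ee_pos: [556.9, -269.8, 54.0]
tool_rot: [[0.777, -0.516, 0.361], [-0.63, -0.638, 0.443], [0.001, -0.571, -0.821]]
contact_force: [0.2, -0.3, -1.9]
opening: 0.562
```

Call:
drive_tool([
  [[0,0.17,0.25,0,0,0],[0,0,0,0,0,0]],
])

```text
t: 25.92
ee_pos: [557.7, -268.6, 50.5]
tool_rot: [[0.778, -0.515, 0.36], [-0.628, -0.639, 0.444], [0.002, -0.571, -0.821]]
contact_force: [-0.4, -0.6, -1.7]
opening: 0.566
```

Call:
drive_tool([
  [[0,0.17,0.25,0,0,0],[0,0,0,0,0,0]],
])

```text
t: 26.18
ee_pos: [557.0, -268.4, 46.0]
tool_rot: [[0.778, -0.516, 0.358], [-0.628, -0.639, 0.443], [0.0, -0.57, -0.822]]
contact_force: [0.6, 0.8, -1.8]
opening: 0.564
```

Call:
drive_tool([
  [[0,0.12,0.16,0,0,0],[0,0,0,0,0,0]],
])

```text
t: 26.42
ee_pos: [556.8, -268.6, 43.8]
tool_rot: [[0.778, -0.516, 0.358], [-0.628, -0.639, 0.443], [-0.0, -0.57, -0.822]]
contact_force: [-0.3, -0.5, -2.2]
opening: 0.564
```

Call:
drive_tool([
  [[0,0.17,0.25,0,0,0],[0,0,0,0,0,0]],
])

```text
t: 26.68
ee_pos: [556.8, -268.5, 40.7]
tool_rot: [[0.778, -0.516, 0.358], [-0.628, -0.639, 0.443], [-0.0, -0.57, -0.822]]
contact_force: [0.4, 1.3, -1.7]
opening: 0.567
```

Call:
drive_tool([
  [[0,0.14,0.2,0,0,0],[0,0,0,0,0,0]],
])

```text
t: 26.92
ee_pos: [557.0, -268.7, 38.6]
tool_rot: [[0.778, -0.516, 0.358], [-0.628, -0.64, 0.443], [0.0, -0.57, -0.822]]
contact_force: [0.4, -0.4, -1.4]
opening: 0.567
```

Call:
drive_tool([
  [[0,0.08,0.12,0,0,0],[0,0,0,0,0,0]],
])

```text
t: 27.18
ee_pos: [557.1, -268.7, 38.4]
tool_rot: [[0.778, -0.516, 0.358], [-0.628, -0.64, 0.442], [0.001, -0.569, -0.822]]
contact_force: [0.7, 3.9, 7.2]
opening: 0.564
```

Contact. Release, rise straight up, look.

Call:
drive_tool([
  [[0,0,0,0,0,0],[0,0,0,0,0,0],[0,0,0,0,0,0],[0,-1,-1.4,0,0,0],[0,-2,-2.8,0,0,0]],
], fingers=85)

```text
t: 27.8
ee_pos: [556.8, -268.0, 89.3]
tool_rot: [[0.778, -0.517, 0.357], [-0.628, -0.639, 0.443], [-0.001, -0.569, -0.823]]
contact_force: [-0.7, -0.4, 0.5]
opening: 0.851
```

Call:
drive_tool([
  [[0,-3,-4.3,0,0,0],[0,-3,-4.3,0,0,0],[0,-3,0,0,0,0],[0,0,0,0,0,0]],
])

```text
t: 28.3
ee_pos: [574.9, -247.6, 212.7]
tool_rot: [[0.78, -0.512, 0.36], [-0.626, -0.64, 0.445], [0.003, -0.572, -0.82]]
contact_force: [-0.7, -0.4, -0.9]
opening: 0.849
```

```bash
python3 - <<'E'
from h import *
st(); w=shot('wrist','w6.png'); c=cloud(w,True)
T=shot('top');ct=cloud(T)
print('top');rects(ct,46,66,(480,700,-380,-180))
print('wrist');rects(c,46,66,(480,700,-380,-180))
E
```

```text
t 28.3 ee [ 574.9 -247.6  212.7] op 0.849 F [-0.7 -0.4 -0.9]
[[0.78, -0.512, 0.36], [-0.626, -0.64, 0.445], [0.003, -0.572, -0.82]] [-26.   53.5  45.6  81.1  13.5  83.3 -29.4]
top
46 66 n 275 c [ 640.7 -317.2] s [52.3 55.3] a 50.4
46 66 n 263 c [ 564.3 -261.4] s [57.4 53. ] a 51.6
wrist
46 66 n 3639 c [ 562.8 -261.5] s [60.1 53.2] a 51.7
46 66 n 3843 c [ 638.1 -316.6] s [54.3 53.4] a 50.4
```

View pics/w6.png

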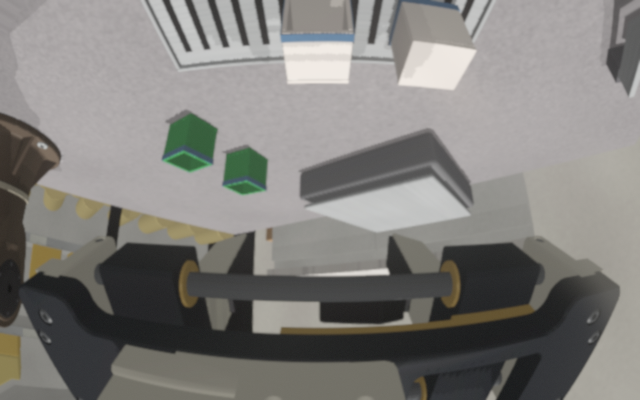

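```bash
python3 - <<'E'
from h import *
g=(563.3,-261.6)
legs([((*g,215),tt(-55)),((*g,215),tt(50)),((*g,31),tt(50)),((*g,150),tt(50))])
E
```

```text
turn 1 x [ 0.005 -0.001 -0.002]  then shift [ 0.08  1.26 -1.26] = 1 x [ 0.08  1.26 -1.26]  | shift if first [ 0.08  1.26 -1.25]
turn 10 x [0.183 0.    0.   ]  then shift [-0.    0.25  0.19] = 1 x [-0.    0.25  0.19]  | shift if first [-0.   -0.25  0.19]
turn 0 x [0. 0. 0.]  then shift [  0.    11.83 -14.1 ] = 3 x [ 0.    3.94 -4.7 ]  | shift if first [  0.    11.83 -14.1 ]
turn 0 x [0. 0. 0.]  then shift [ 0.   -7.65  9.12] = 2 x [ 0.   -3.82  4.56]  | shift if first [ 0.   -7.65  9.12]
```

Call:
drive_tool([
  [[0.08,1.26,-1.26,0,0,0],[0,0,0,0.183,0,0],[0,0,0,0.183,0,0],[0,0,0,0.183,0,0],[0,0,0,0.183,0,0]],
], fingers=82)

```text
t: 29.02
ee_pos: [561.0, -264.3, 214.1]
tool_rot: [[0.777, -0.142, 0.614], [-0.63, -0.177, 0.756], [0.001, -0.974, -0.226]]
contact_force: [-0.6, 0.5, -0.6]
opening: 0.817
```

Call:
drive_tool([
  [[0,0,0,0.183,0,0],[0,0,0,0.183,0,0],[0,0,0,0.183,0,0],[0,0,0,0.183,0,0],[0,0,0,0.183,0,0]],
])

```text
t: 29.65
ee_pos: [560.6, -264.7, 213.9]
tool_rot: [[0.775, 0.401, 0.488], [-0.632, 0.49, 0.6], [0.002, -0.774, 0.634]]
contact_force: [-0.1, 0.1, -1.4]
opening: 0.821
```

Call:
drive_tool([
  [[0,0,0,0.183,0,0],[0,0,0,0,0,0],[0,0,0,0,0,0]],
])

```text
t: 30.02
ee_pos: [562.3, -262.4, 213.6]
tool_rot: [[0.778, 0.476, 0.41], [-0.628, 0.591, 0.506], [-0.001, -0.651, 0.759]]
contact_force: [0.9, -0.3, 0.1]
opening: 0.82
```

```bash
python3 - <<'E'
from h import *
st()
g=(563.3,-261.6)
legs([((*g,31),tt(50)),((*g,150),tt(50))])
E
```

```text
t 30.025 ee [ 562.3 -262.4  213.6] op 0.82 F [ 0.9 -0.3  0.1]
[[0.778, 0.476, 0.41], [-0.628, 0.591, 0.506], [-0.001, -0.651, 0.759]] [ 37.5  33.2  11.2 101.5 -59.5  71.3  42.4]
turn 1 x [ 0.011 -0.002  0.001]  then shift [  0.03  12.03 -13.91] = 3 x [ 0.01  4.01 -4.64]  | shift if first [  0.04  12.18 -13.77]
turn 0 x [0. 0. 0.]  then shift [ 0.   -7.65  9.12] = 2 x [ 0.   -3.82  4.56]  | shift if first [ 0.   -7.65  9.12]
```

Call:
drive_tool([
  [[0,0,0,0.01,0,0],[0,4,-4.63,0,0,0],[0,4,-4.63,0,0,0],[0,4,-4.63,0,0,0],[0,0,0,0,0,0]],
])

```text
t: 30.65
ee_pos: [564.6, -257.8, 27.0]
tool_rot: [[0.78, 0.478, 0.404], [-0.626, 0.6, 0.497], [-0.005, -0.641, 0.768]]
contact_force: [-0.6, 0.1, 0.4]
opening: 0.817
```

Call:
drive_tool([
  [[0,0,0,0,0,0],[0,0,0,0,0,0],[0,0,0,0,0,0],[0,0,0,0,0,0],[0,0,0,0,0,0]],
], fingers=0)

```text
t: 31.28
ee_pos: [565.2, -260.4, 32.2]
tool_rot: [[0.778, 0.484, 0.4], [-0.628, 0.597, 0.499], [0.002, -0.64, 0.769]]
contact_force: [-2.6, 0.5, 8.3]
opening: 0.565
```

Call:
drive_tool([
  [[0,-2.5,3,0,0,0],[0,-2.5,3,0,0,0],[0,-2.5,3,0,0,0],[0,0,0,-0.175,0,0],[0,0,0,-0.175,0,0]],
])

```text
t: 31.9
ee_pos: [564.1, -262.1, 148.7]
tool_rot: [[0.776, 0.315, 0.546], [-0.631, 0.384, 0.674], [0.003, -0.868, 0.497]]
contact_force: [0.2, 1.9, -3.4]
opening: 0.565
```

Call:
drive_tool([
  [[0,0,0,-0.175,0,0],[0,0,0,-0.175,0,0],[0,0,0,-0.175,0,0],[0,0,0,-0.175,0,0],[0,0,0,-0.175,0,0]],
])

```text
t: 32.52
ee_pos: [565.2, -259.8, 149.0]
tool_rot: [[0.778, -0.215, 0.59], [-0.628, -0.271, 0.729], [0.003, -0.938, -0.346]]
contact_force: [-0.5, -0.9, -3.0]
opening: 0.561
```

Call:
drive_tool([
  [[0,0,0,-0.175,0,0],[0,0,0,-0.171,0,0],[0,0,0,0,0,0],[0,0,0,0,0,0]],
])

```text
t: 33.02
ee_pos: [563.9, -261.4, 148.3]
tool_rot: [[0.777, -0.402, 0.485], [-0.63, -0.497, 0.597], [0.001, -0.77, -0.639]]
contact_force: [-0.6, -0.8, -2.1]
opening: 0.568
```

```bash
python3 - <<'E'
from h import *
st(); c=cloud(shot('wrist','w7.png'),True)
legs([(P(-4,-15,60),tt(-40)),(P(-4,-15,40),tt(-40))])
E
```

```text
t 33.025 ee [ 563.9 -261.4  148.3] op 0.568 F [-0.6 -0.8 -2.1]
[[0.777, -0.402, 0.485], [-0.63, -0.497, 0.597], [0.001, -0.77, -0.639]] [-23.7  50.2  47.3  89.    1.9  69.2 -23.5]
turn 1 x [-0.006 -0.006 -0.002]  then shift [-0.44  6.63  6.19] = 2 x [-0.22  3.31  3.1 ]  | shift if first [-0.46  6.66  6.15]
turn 0 x [0. 0. 0.]  then shift [0.   1.53 1.29] = 1 x [0.   1.53 1.29]  | shift if first [0.   1.53 1.29]
```

Call:
drive_tool([
  [[-0.2,3.33,3.1,0,0,0],[-0.2,3.33,3.1,0,0,0],[0,1.5,1.27,0,0,0],[0,0,0,0,0,0]],
])

```text
t: 33.58
ee_pos: [564.0, -255.0, 37.6]
tool_rot: [[0.777, -0.403, 0.484], [-0.63, -0.498, 0.596], [0.0, -0.768, -0.641]]
contact_force: [0.1, 0.9, -0.9]
opening: 0.565
```

Call:
drive_tool([
  [[0,0.23,0.19,0,0,0],[0,0,0,0,0,0]],
])

```text
t: 33.83
ee_pos: [565.4, -254.3, 35.3]
tool_rot: [[0.778, -0.401, 0.484], [-0.629, -0.499, 0.597], [0.002, -0.768, -0.64]]
contact_force: [0.0, 0.0, -2.1]
opening: 0.563
```

Call:
drive_tool([
  [[0,0.15,0.13,0,0,0],[0,0,0,0,0,0]],
])

```text
t: 34.08
ee_pos: [564.9, -253.7, 32.2]
tool_rot: [[0.778, -0.402, 0.482], [-0.628, -0.499, 0.597], [0.0, -0.768, -0.641]]
contact_force: [-0.5, 0.2, -2.3]
opening: 0.566
```

Call:
drive_tool([
  [[0,0.1,0.09,0,0,0],[0,0,0,0,0,0]],
])

```text
t: 34.33
ee_pos: [564.7, -253.7, 30.5]
tool_rot: [[0.778, -0.403, 0.482], [-0.628, -0.499, 0.597], [0.0, -0.768, -0.641]]
contact_force: [-0.1, 0.3, -2.1]
opening: 0.565
```

Call:
drive_tool([
  [[0,0.08,0.07,0,0,0],[0,0,0,0,0,0]],
])

```text
t: 34.58
ee_pos: [564.8, -253.8, 30.4]
tool_rot: [[0.778, -0.403, 0.482], [-0.628, -0.499, 0.597], [0.0, -0.767, -0.641]]
contact_force: [-0.3, 2.7, 4.9]
opening: 0.566
```

Call:
drive_tool([
  [[0,0,0,0,0,0],[0,0,0,0,0,0],[0,0,0,0,0,0],[0,-1,-0.84,0,0,0],[0,-3,-2.5,0,0,0]],
], fingers=82)

```text
t: 35.2
ee_pos: [563.9, -253.4, 81.5]
tool_rot: [[0.778, -0.405, 0.48], [-0.628, -0.499, 0.597], [-0.002, -0.767, -0.642]]
contact_force: [0.6, -0.6, 0.2]
opening: 0.822
```

Call:
drive_tool([
  [[0,-4.5,-3.8,0,0,0],[0,-4.5,-3.8,0,0,0],[0,-3,-2.5,0,0,0],[0,0,0,0,0,0]],
])

```text
t: 35.7
ee_pos: [565.2, -255.4, 242.7]
tool_rot: [[0.778, -0.398, 0.487], [-0.629, -0.499, 0.596], [0.006, -0.77, -0.639]]
contact_force: [-0.6, 0.6, -0.4]
opening: 0.822
```

```bash
python3 - <<'E'
from h import *
st()
ct=cloud(shot('top'));rects(ct,46,68,(340,700,-450,300),30)
g=(393.5,245.6);t=lambda l:tool(3,l)
legs([((480,60,230),tt(0)),((*g,200),t(0)),((*g,150),t(25)),((*g,34),t(25)),((*g,200),t(25))])
E
```

```text
t 35.7 ee [ 565.2 -255.4  242.7] op 0.822 F [-0.6  0.6 -0.4]
[[0.778, -0.398, 0.487], [-0.629, -0.499, 0.596], [0.006, -0.77, -0.639]] [-25.4  44.5  50.   84.8   4.7  77.8 -21.3]
46 68 n 215 c [ 638.3 -318.6] s [46.1 54.1] a 50.2
46 68 n 219 c [ 561.6 -252. ] s [51.6 43.2] a 50.6
turn 4 x [ 0.173 -0.001  0.   ]  then shift [-26.31   1.24  19.22] = 6 x [-4.39  0.21  3.2 ]  | shift if first [-26.37 -11.34  15.47]
turn 4 x [ 0.    -0.182  0.   ]  then shift [-7.67  3.   18.99] = 4 x [-1.92  0.75  4.75]  | shift if first [-18.37   3.     9.04]
turn 3 x [ 0.145  0.    -0.   ]  then shift [ 0.    4.55 -2.03] = 1 x [ 0.    4.55 -2.03]  | shift if first [0.   4.98 0.08]
turn 0 x [0. 0. 0.]  then shift [ 0.   10.51 -4.9 ] = 3 x [ 0.    3.5  -1.63]  | shift if first [ 0.   10.51 -4.9 ]
turn 0 x [0. 0. 0.]  then shift [  0.   -15.04   7.02] = 4 x [ 0.   -3.76  1.75]  | shift if first [  0.   -15.04   7.02]
```

Call:
drive_tool([
  [[0,0,0,0.173,0,0],[0,0,0,0.173,0,0],[0,0,0,0.173,0,0],[0,0,0,0.173,0,0],[-4.39,0.21,3.2,0,0,0]],
], fingers=100)

```text
t: 36.38
ee_pos: [545.3, -214.1, 237.3]
tool_rot: [[0.764, 0.001, 0.646], [-0.646, -0.006, 0.764], [0.004, -1.0, -0.004]]
contact_force: [1.0, 1.1, 0.7]
opening: 0.999
```

Call:
drive_tool([
  [[-4.39,0.21,3.2,0,0,0],[-4.39,0.21,3.2,0,0,0],[-4.39,0.21,3.2,0,0,0],[-4.39,0.21,3.2,0,0,0],[-4.39,0.21,3.2,0,0,0]],
])

```text
t: 37.0
ee_pos: [478.6, 62.3, 224.3]
tool_rot: [[0.778, -0.004, 0.628], [-0.628, -0.003, 0.778], [-0.001, -1.0, -0.005]]
contact_force: [0.8, 0.2, -0.0]
opening: 1.002
```

Call:
drive_tool([
  [[0,0,0,0,-0.182,0],[0,0,0,0,-0.182,0],[0,0,0,0,-0.182,0],[0,0,0,0,-0.182,0],[0,0,0,0,0,0]],
])

```text
t: 37.62
ee_pos: [479.3, 60.5, 224.5]
tool_rot: [[0.999, -0.004, -0.047], [0.047, -0.003, 0.999], [-0.004, -1.0, -0.003]]
contact_force: [0.0, -0.5, -0.5]
opening: 1.001
```

```bash
python3 - <<'E'
from h import *
st()
ct=cloud(shot('top'));rects(ct,46,68,(340,700,-450,300),30)
c=cloud(shot('wrist','w8.png'),True);print('w');rects(c,46,68,(340,460,60,330),30)
g=(393.5,245.6);t=lambda l:tool(3,l)
legs([((*g,150),t(0)),((*g,150),t(25)),((*g,34),t(25)),((*g,200),t(25))])
E
```

```text
t 37.625 ee [479.3  60.5 224.5] op 1.001 F [ 0.  -0.5 -0.5]
[[0.999, -0.004, -0.047], [0.047, -0.003, 0.999], [-0.004, -1.0, -0.003]] [-37.3  13.3  28.8 112.4  -7.5  56.3  -2.2]
46 68 n 352 c [ 640.3 -316.6] s [51.9 54.3] a 50.3
46 68 n 366 c [ 565.5 -255.1] s [51.9 54.8] a 50.7
46 68 n 165 c [393.4 245.3] s [53.4 53.9] a 3.0
w
46 68 n 693 c [391.4 238.1] s [54.6 40.1] a 3.1
46 68 n 532 c [422.2 120.6] s [42.1 14.9] a 52.4
turn 1 x [ 0.003 -0.008 -0.003]  then shift [-7.63  7.67 18.94] = 4 x [-1.91  1.92  4.73]  | shift if first [-7.76  7.63 18.9 ]
turn 3 x [ 0.145  0.    -0.   ]  then shift [0.   0.02 0.08] = 1 x [0.   0.02 0.08]  | shift if first [ 0.   -0.02  0.08]
turn 0 x [0. 0. 0.]  then shift [ 0.   10.51 -4.9 ] = 3 x [ 0.    3.5  -1.63]  | shift if first [ 0.   10.51 -4.9 ]
turn 0 x [0. 0. 0.]  then shift [  0.   -15.04   7.02] = 4 x [ 0.   -3.76  1.75]  | shift if first [  0.   -15.04   7.02]
```

View pics/w8.png

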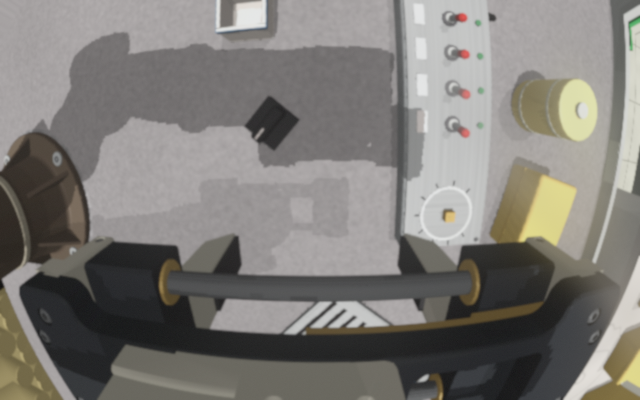

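Call:
drive_tool([
  [[-1.91,0,4.73,0,0,0],[-1.91,0,4.73,0,0,0],[-1.91,3.8,4.73,0,0,0],[-1.91,3.8,4.73,0,0,0],[0,0,0,0,0,0]],
])

```text
t: 38.35
ee_pos: [391.6, 246.5, 147.6]
tool_rot: [[0.999, -0.007, -0.052], [0.052, -0.006, 0.999], [-0.007, -1.0, -0.005]]
contact_force: [0.9, -0.4, 0.4]
opening: 0.999
```

Call:
drive_tool([
  [[0,0,0,0.15,0,0],[0,0,0,0.15,0,0],[0,0,0,0.14,0,0],[0,0,0,0,0,0]],
])

```text
t: 38.85
ee_pos: [396.2, 240.2, 149.7]
tool_rot: [[0.999, -0.021, -0.033], [0.039, 0.413, 0.91], [-0.006, -0.911, 0.413]]
contact_force: [-0.3, -0.2, 1.3]
opening: 1.001
```

```bash
python3 - <<'E'
from h import *
st()
g=(393.5,245.3);t=lambda l:tool(3,l)
legs([((*g,34),t(25)),((*g,200),t(25))])
E
```

```text
t 38.85 ee [396.2 240.2 149.7] op 1.001 F [-0.3 -0.2  1.3]
[[0.999, -0.021, -0.033], [0.039, 0.413, 0.91], [-0.006, -0.911, 0.413]] [-28.2  15.4   9.3 127.3 -43.9  38.8  17.9]
turn 1 x [ 0.01  -0.015  0.001]  then shift [-0.24 10.9  -4.41] = 3 x [-0.08  3.63 -1.47]  | shift if first [-0.18 10.95 -4.3 ]
turn 0 x [0. 0. 0.]  then shift [  0.   -15.04   7.02] = 4 x [ 0.   -3.76  1.75]  | shift if first [  0.   -15.04   7.02]
```

Call:
drive_tool([
  [[0,0,0,0.01,-0.015,0],[-0.08,3.63,-1.47,0,0,0],[-0.08,3.63,-1.47,0,0,0],[-0.08,3.6,-1.47,0,0,0],[0,0,0,0,0,0]],
])

```text
t: 39.48
ee_pos: [390.2, 251.0, 31.1]
tool_rot: [[0.998, -0.03, -0.058], [0.066, 0.421, 0.905], [-0.003, -0.907, 0.422]]
contact_force: [-0.0, 0.3, 0.8]
opening: 0.997
```

```bash
python3 - <<'E'
from h import *
st()
g=(393.5,245.3);t=lambda l:tool(3,l)
legs([((*g,34),t(25)),((*g,200),t(25))])
E
```

```text
t 39.475 ee [390.2 251.   31.1] op 0.997 F [-0.   0.3  0.8]
[[0.998, -0.03, -0.058], [0.066, 0.421, 0.905], [-0.003, -0.907, 0.422]] [-19.7  29.6  -2.6 131.8 -65.9  24.7  44. ]
turn 1 x [ 0.001  0.011 -0.008]  then shift [ 0.3  -0.31 -0.41] = 1 x [ 0.3  -0.31 -0.41]  | shift if first [ 0.3  -0.31 -0.42]
turn 0 x [0. 0. 0.]  then shift [  0.   -15.04   7.02] = 4 x [ 0.   -3.76  1.75]  | shift if first [  0.   -15.04   7.02]
```

Good enough; small fix, close, lift.

Call:
drive_tool([
  [[0.2,-0.2,-0.4,0,0,0],[0,0,0,0,0,0]],
])

```text
t: 39.72
ee_pos: [395.6, 245.9, 34.5]
tool_rot: [[0.998, -0.022, -0.06], [0.063, 0.422, 0.904], [0.005, -0.906, 0.423]]
contact_force: [0.7, -0.5, 0.4]
opening: 1.002
```

Call:
drive_tool([
  [[0,0,0,0,0,0],[0,0,0,0,0,0],[0,0,0,0,0,0],[0,0,0,0,0,0],[0,0,0,0,0,0]],
], fingers=0)

```text
t: 40.35
ee_pos: [393.8, 245.7, 32.9]
tool_rot: [[0.998, -0.026, -0.058], [0.063, 0.422, 0.904], [0.001, -0.906, 0.423]]
contact_force: [-2.2, -0.6, 2.5]
opening: 0.568
```

Call:
drive_tool([
  [[0,-2,0.93,0,0,0],[0,-4,1.86,0,0,0],[0,-4,1.86,0,0,0],[0,-4,1.86,0,0,0],[0,0,0,0,0,0]],
])

```text
t: 40.98
ee_pos: [395.7, 246.0, 190.1]
tool_rot: [[0.998, -0.02, -0.061], [0.063, 0.424, 0.903], [0.008, -0.905, 0.424]]
contact_force: [-0.9, 0.1, -2.5]
opening: 0.565
```

```bash
python3 - <<'E'
from h import *
st()
legs([((430,40,200),tool(3,25)),((430,40,200),tool(-38.8,25)),(P(-99,-25,180),tt(25)),(P(-99,-25,180),tt(-55)),(P(-99,-25,55),tt(-55))])
E
```

```text
t 40.975 ee [395.7 246.  190.1] op 0.565 F [-0.9  0.1 -2.5]
[[0.998, -0.02, -0.061], [0.063, 0.424, 0.903], [0.008, -0.905, 0.424]] [-31.1  11.5  12.  125.  -40.2  43.5  13.9]
turn 1 x [-0.002  0.013  0.002]  then shift [  2.35  -9.46 -18.39] = 4 x [ 0.59 -2.37 -4.6 ]  | shift if first [  2.13  -9.5  -18.4 ]
turn 4 x [ 0.     0.165 -0.077]  then shift [0.06 0.01 0.02] = 1 x [0.06 0.01 0.02]  | shift if first [ 0.06 -0.01 -0.02]
turn 0 x [0. 0. 0.]  then shift [ 19.41  -4.77 -14.96] = 4 x [ 4.85 -1.19 -3.74]  | shift if first [ 19.41  -4.77 -14.96]
turn 8 x [-0.175 -0.    -0.   ]  then shift [-0.    0.17 -0.2 ] = 1 x [-0.    0.17 -0.2 ]  | shift if first [-0.   -0.17 -0.2 ]
turn 0 x [0. 0. 0.]  then shift [ 0.    7.17 10.24] = 3 x [0.   2.39 3.41]  | shift if first [ 0.    7.17 10.24]
```

Call:
drive_tool([
  [[0.6,-2.37,-4.6,0,0,0],[0.6,-2.37,-4.6,0,0,0],[0.6,-2.37,-4.6,0,0,0],[0.6,-2.37,-4.6,0,0,0],[0,0,0,0,0.165,-0.077]],
])

```text
t: 41.6
ee_pos: [433.0, 36.0, 194.1]
tool_rot: [[0.992, 0.056, 0.115], [-0.128, 0.417, 0.9], [0.002, -0.907, 0.421]]
contact_force: [-1.2, 0.5, -1.6]
opening: 0.567
```

Call:
drive_tool([
  [[0,0,0,0,0.165,-0.077],[0,0,0,0,0.165,-0.077],[0,0,0,0,0.165,-0.077],[0,0,0,0,0,0],[0,0,0,0,0,0]],
])

```text
t: 42.22
ee_pos: [431.1, 40.5, 195.1]
tool_rot: [[0.79, 0.261, 0.555], [-0.614, 0.333, 0.716], [0.002, -0.906, 0.423]]
contact_force: [-0.0, -0.0, -2.0]
opening: 0.565
```

```bash
python3 - <<'E'
from h import *
st()
legs([(P(-99,-25,180),tt(25)),(P(-99,-25,180),tt(-55)),(P(-99,-25,55),tt(-55))])
E
```

```text
t 42.225 ee [431.1  40.5 195.1] op 0.565 F [-0. -0. -2.]
[[0.79, 0.261, 0.555], [-0.614, 0.333, 0.716], [0.002, -0.906, 0.423]] [-19.    4.4  24.9 133.1 -41.2  36.    0.2]
turn 1 x [-0.001  0.016 -0.005]  then shift [ 19.36  -5.06 -14.85] = 4 x [ 4.84 -1.26 -3.71]  | shift if first [ 19.09  -5.17 -15.15]
turn 8 x [-0.175 -0.    -0.   ]  then shift [-0.    0.17 -0.2 ] = 1 x [-0.    0.17 -0.2 ]  | shift if first [-0.   -0.17 -0.2 ]
turn 0 x [0. 0. 0.]  then shift [ 0.    7.17 10.24] = 3 x [0.   2.39 3.41]  | shift if first [ 0.    7.17 10.24]
```

Call:
drive_tool([
  [[0,0,0,0,0.016,-0.005],[4.84,-1.26,-3.71,0,0,0],[4.84,-1.26,-3.71,0,0,0],[4.84,-1.26,-3.71,0,0,0],[4.84,-1.26,-3.71,0,0,0]],
])

```text
t: 42.85
ee_pos: [483.8, -204.9, 177.6]
tool_rot: [[0.777, 0.267, 0.57], [-0.629, 0.33, 0.704], [-0.0, -0.906, 0.424]]
contact_force: [1.0, 0.8, -2.1]
opening: 0.567
```

Call:
drive_tool([
  [[0,0,0,-0.175,0,0],[0,0,0,-0.175,0,0],[0,0,0,-0.175,0,0],[0,0,0,-0.175,0,0],[0,0,0,-0.175,0,0]],
])

```text
t: 43.48
ee_pos: [484.4, -202.3, 178.7]
tool_rot: [[0.777, -0.268, 0.569], [-0.629, -0.333, 0.702], [0.001, -0.904, -0.428]]
contact_force: [-0.4, 0.5, -4.0]
opening: 0.564
```

Call:
drive_tool([
  [[0,0,0,-0.175,0,0],[0,0,0,-0.175,0,0],[0,0,0,-0.175,0,0],[0,0,0,0,0,0],[0,0,0,0,0,0]],
])

```text
t: 44.1
ee_pos: [483.0, -203.5, 178.7]
tool_rot: [[0.775, -0.517, 0.363], [-0.631, -0.635, 0.445], [0.0, -0.574, -0.819]]
contact_force: [-0.4, -0.1, -1.4]
opening: 0.57
```

```bash
python3 - <<'E'
from h import *
st()
legs([(P(-99,-25,50),tt(-55))])
E
```

```text
t 44.1 ee [ 483.  -203.5  178.7] op 0.57 F [-0.4 -0.1 -1.4]
[[0.775, -0.517, 0.363], [-0.631, -0.635, 0.445], [0.0, -0.574, -0.819]] [-38.6  54.7  56.6  98.    5.4  73.5 -27.5]
turn 1 x [-0.001 -0.004 -0.005]  then shift [ 0.02  7.51 10.59] = 3 x [0.01 2.5  3.53]  | shift if first [ 0.02  7.52 10.59]
```

Call:
drive_tool([
  [[0,2.5,3.53,0,0,0],[0,2.5,3.53,0,0,0],[0,2.5,3.5,0,0,0],[0,0,0,0,0,0]],
])

```text
t: 44.6
ee_pos: [481.5, -203.8, 48.6]
tool_rot: [[0.775, -0.518, 0.362], [-0.632, -0.634, 0.446], [-0.002, -0.574, -0.819]]
contact_force: [-0.3, 0.1, -0.8]
opening: 0.562
```

Call:
drive_tool([
  [[0,0.29,0.4,0,0,0],[0,0,0,0,0,0]],
])

```text
t: 44.85
ee_pos: [483.1, -203.7, 45.4]
tool_rot: [[0.776, -0.516, 0.363], [-0.631, -0.636, 0.445], [0.001, -0.574, -0.819]]
contact_force: [0.2, 0.1, -1.6]
opening: 0.566
```

Call:
drive_tool([
  [[0,0.14,0.2,0,0,0],[0,0,0,0,0,0]],
])

```text
t: 45.1
ee_pos: [482.5, -203.3, 41.5]
tool_rot: [[0.777, -0.517, 0.36], [-0.63, -0.637, 0.445], [-0.0, -0.572, -0.82]]
contact_force: [0.5, 0.5, -2.8]
opening: 0.563
```

Call:
drive_tool([
  [[0,0.12,0.16,0,0,0],[0,0,0,0,0,0]],
])

```text
t: 45.35
ee_pos: [482.2, -203.4, 39.0]
tool_rot: [[0.776, -0.517, 0.36], [-0.63, -0.637, 0.444], [-0.001, -0.572, -0.821]]
contact_force: [-0.5, -0.1, -2.1]
opening: 0.569
```

Call:
drive_tool([
  [[0,0.09,0.12,0,0,0],[0,0,0,0,0,0]],
])

```text
t: 45.6
ee_pos: [482.2, -203.5, 37.6]
tool_rot: [[0.776, -0.517, 0.36], [-0.63, -0.637, 0.444], [-0.001, -0.572, -0.82]]
contact_force: [-0.3, 0.6, -2.1]
opening: 0.569
```

Call:
drive_tool([
  [[0,0.09,0.12,0,0,0],[0,0.06,0.08,0,0,0],[0,0,0,0,0,0]],
])

```text
t: 45.98
ee_pos: [482.3, -203.5, 35.6]
tool_rot: [[0.776, -0.517, 0.36], [-0.63, -0.637, 0.444], [-0.0, -0.572, -0.821]]
contact_force: [-0.2, 1.7, 3.4]
opening: 0.565
```

Call:
drive_tool([
  [[0,0,0,0,0,0],[0,0,0,0,0,0],[0,0,0,0,0,0],[0,-1,-1.4,0,0,0],[0,-2,-2.8,0,0,0]],
], fingers=82)

```text
t: 46.6
ee_pos: [482.2, -203.1, 87.6]
tool_rot: [[0.776, -0.518, 0.359], [-0.63, -0.637, 0.444], [-0.002, -0.571, -0.821]]
contact_force: [1.1, 0.4, 0.5]
opening: 0.819
```

Call:
drive_tool([
  [[0,-3,-4.3,0,0,0],[0,-3,-4.3,0,0,0],[0,-3,0,0,0,0],[0,0,0,0,0,0]],
])

```text
t: 47.1
ee_pos: [499.8, -183.2, 210.4]
tool_rot: [[0.778, -0.514, 0.362], [-0.628, -0.637, 0.446], [0.002, -0.574, -0.819]]
contact_force: [0.9, 0.5, -1.1]
opening: 0.82
```

```bash
python3 - <<'E'
from h import *
st(); w=shot('wrist','w9.png'); c=cloud(w,True)
ct=cloud(shot('top','t9.png'))
print('top');rects(ct,46,66,(400,700,-380,-120))
print('wrist');rects(c,46,66,(400,700,-380,-120))
E
```

```text
t 47.1 ee [ 499.8 -183.2  210.4] op 0.82 F [ 0.9  0.5 -1.1]
[[0.778, -0.514, 0.362], [-0.628, -0.637, 0.446], [0.002, -0.574, -0.819]] [-39.9  53.3  57.4  94.4   6.   78.5 -26.9]
top
46 66 n 341 c [ 640.2 -316.5] s [52.1 53.8] a 50.4
46 66 n 218 c [ 566.  -255.5] s [51.8 54.5] a 50.8
46 66 n 297 c [ 485.5 -201.6] s [58.6 53.3] a 52.2
wrist
46 66 n 3489 c [ 484.  -201.6] s [59.2 53.8] a 51.4
46 66 n 3753 c [ 563.7 -255. ] s [53.5 53.7] a 51.0
46 66 n 2673 c [ 638.  -316.9] s [54.8 54.4] a 49.9
```

```bash
python3 - <<'E'
from h import *
g=(484.5,-201.6)
legs([((*g,180),tt(-55)),((*g,180),tt(45))])
E
```

```text
turn 1 x [ 0.002 -0.002 -0.004]  then shift [0.06 3.65 1.11] = 1 x [0.06 3.65 1.11]  | shift if first [0.07 3.65 1.12]
turn 10 x [0.175 0.    0.   ]  then shift [0.   0.23 0.2 ] = 1 x [0.   0.23 0.2 ]  | shift if first [ 0.   -0.23  0.2 ]
```

Call:
drive_tool([
  [[0,3.6,1.1,0,0,0],[0,0,0,0.175,0,0],[0,0,0,0.175,0,0],[0,0,0,0.175,0,0],[0,0,0,0.175,0,0]],
], fingers=82)

```text
t: 47.82
ee_pos: [482.6, -202.4, 179.0]
tool_rot: [[0.776, -0.161, 0.61], [-0.631, -0.198, 0.75], [-0.0, -0.967, -0.255]]
contact_force: [-0.1, 0.1, -1.2]
opening: 0.822
```

Call:
drive_tool([
  [[0,0,0,0.175,0,0],[0,0,0,0.175,0,0],[0,0,0,0.175,0,0],[0,0,0,0.175,0,0],[0,0,0,0.175,0,0]],
])

```text
t: 48.45
ee_pos: [482.6, -202.6, 179.3]
tool_rot: [[0.775, 0.367, 0.515], [-0.632, 0.449, 0.632], [0.001, -0.815, 0.58]]
contact_force: [-0.1, 1.2, -1.4]
opening: 0.82
```

Call:
drive_tool([
  [[0,0,0,0.175,0,0],[0,0,0,0,0,0],[0,0,0,0,0,0]],
])

```text
t: 48.82
ee_pos: [483.1, -201.6, 178.6]
tool_rot: [[0.776, 0.444, 0.447], [-0.63, 0.55, 0.548], [-0.003, -0.707, 0.707]]
contact_force: [-0.3, -0.3, 0.5]
opening: 0.816
```

```bash
python3 - <<'E'
from h import *
st()
g=(484.5,-201.6)
legs([((*g,31),tt(45)),((*g,150),tt(45))])
E
```

```text
t 48.825 ee [ 483.1 -201.6  178.6] op 0.816 F [-0.3 -0.3  0.5]
[[0.776, 0.444, 0.447], [-0.63, 0.55, 0.548], [-0.003, -0.707, 0.707]] [ 26.3  28.4  24.8 117.5 -62.9  67.9  52.7]
turn 1 x [ 0.    -0.005  0.001]  then shift [  0.11  10.7  -10.37] = 3 x [ 0.04  3.57 -3.46]  | shift if first [  0.15  10.7  -10.37]
turn 0 x [0. 0. 0.]  then shift [ 0.   -8.41  8.41] = 2 x [ 0.   -4.21  4.21]  | shift if first [ 0.   -8.41  8.41]
```

Call:
drive_tool([
  [[0.04,3.57,-3.46,0,0,0],[0.04,3.57,-3.46,0,0,0],[0.04,3.4,-3.3,0,0,0],[0,0,0,0,0,0]],
])

```text
t: 49.32
ee_pos: [485.8, -197.8, 30.7]
tool_rot: [[0.779, 0.441, 0.446], [-0.627, 0.554, 0.548], [-0.006, -0.706, 0.708]]
contact_force: [-0.7, 1.3, 0.5]
opening: 0.821
```

```bash
python3 - <<'E'
from h import *
st()
g=(484.5,-201.6)
legs([((*g,31),tt(45)),((*g,150),tt(45))])
E
```

```text
t 49.325 ee [ 485.8 -197.8   30.7] op 0.821 F [-0.7  1.3  0.5]
[[0.779, 0.441, 0.446], [-0.627, 0.554, 0.548], [-0.006, -0.706, 0.708]] [ 31.3  43.6  17.7 120.3 -74.5  60.3  70.9]
turn 1 x [-0.001 -0.004 -0.004]  then shift [ 0.14 -0.09 -0.25] = 1 x [ 0.14 -0.09 -0.25]  | shift if first [ 0.14 -0.09 -0.24]
turn 0 x [0. 0. 0.]  then shift [ 0.   -8.41  8.41] = 2 x [ 0.   -4.21  4.21]  | shift if first [ 0.   -8.41  8.41]
```

Call:
drive_tool([
  [[0,0,0,0,0,0],[0,0,0,0,0,0],[0,0,0,0,0,0],[0,0,0,0,0,0],[0,0,0,0,0,0]],
], fingers=0)

```text
t: 49.95
ee_pos: [486.6, -200.7, 34.2]
tool_rot: [[0.777, 0.448, 0.443], [-0.63, 0.551, 0.547], [0.001, -0.704, 0.71]]
contact_force: [-1.7, 0.0, 9.3]
opening: 0.567
```

Call:
drive_tool([
  [[0,-2.8,2.8,0,0,0],[0,-2.8,2.8,0,0,0],[0,-2.8,2.8,0,0,0],[0,0,0,-0.175,0,0],[0,0,0,-0.175,0,0]],
])

```text
t: 50.58
ee_pos: [485.6, -202.7, 152.6]
tool_rot: [[0.774, 0.268, 0.574], [-0.633, 0.324, 0.703], [0.003, -0.907, 0.42]]
contact_force: [-0.3, 0.8, -3.2]
opening: 0.567
```

Call:
drive_tool([
  [[0,0,0,-0.175,0,0],[0,0,0,-0.175,0,0],[0,0,0,-0.175,0,0],[0,0,0,-0.175,0,0],[0,0,0,-0.175,0,0]],
])

```text
t: 51.2
ee_pos: [486.6, -200.5, 152.6]
tool_rot: [[0.777, -0.267, 0.571], [-0.63, -0.332, 0.702], [0.002, -0.904, -0.426]]
contact_force: [0.6, -0.4, -3.0]
opening: 0.562
```

Call:
drive_tool([
  [[0,0,0,-0.175,0,0],[0,0,0,-0.171,0,0],[0,0,0,0,0,0],[0,0,0,0,0,0]],
])

```text
t: 51.7
ee_pos: [485.3, -202.0, 152.1]
tool_rot: [[0.775, -0.444, 0.45], [-0.632, -0.545, 0.551], [0.001, -0.711, -0.703]]
contact_force: [0.1, -0.5, -1.3]
opening: 0.562
```

```bash
python3 - <<'E'
from h import *
st()
legs([(P(-99,-15,60),tt(-45)),(P(-99,-15,38),tt(-45))])
E
```

```text
t 51.7 ee [ 485.3 -202.   152.1] op 0.562 F [ 0.1 -0.5 -1.3]
[[0.775, -0.444, 0.45], [-0.632, -0.545, 0.551], [0.001, -0.711, -0.703]] [-36.   49.4  53.7 101.    1.8  67.3 -26.7]
turn 1 x [-0.006 -0.005 -0.004]  then shift [-0.07  6.13  7.09] = 2 x [-0.03  3.06  3.55]  | shift if first [-0.08  6.17  7.06]
turn 0 x [0. 0. 0.]  then shift [0.   1.56 1.56] = 1 x [0.   1.56 1.56]  | shift if first [0.   1.56 1.56]
```

Call:
drive_tool([
  [[-0.03,3.06,3.55,0,0,0],[-0.03,3.06,3.55,0,0,0],[0,1.5,1.5,0,0,0],[0,0,0,0,0,0]],
])

```text
t: 52.2
ee_pos: [489.3, -195.9, 37.4]
tool_rot: [[0.775, -0.446, 0.448], [-0.632, -0.546, 0.55], [-0.001, -0.71, -0.705]]
contact_force: [-0.9, 0.2, -1.3]
opening: 0.569
```

Call:
drive_tool([
  [[0,0.15,0.15,0,0,0],[0,0,0,0,0,0]],
])

```text
t: 52.45
ee_pos: [490.6, -195.3, 35.7]
tool_rot: [[0.776, -0.443, 0.448], [-0.63, -0.547, 0.55], [0.001, -0.71, -0.704]]
contact_force: [0.6, -0.9, -2.6]
opening: 0.561
```

Call:
drive_tool([
  [[0,0.1,0.1,0,0,0],[0,0,0,0,0,0]],
])

```text
t: 52.7
ee_pos: [490.0, -194.9, 33.2]
tool_rot: [[0.777, -0.445, 0.446], [-0.63, -0.548, 0.551], [-0.0, -0.709, -0.705]]
contact_force: [-0.3, 0.5, -2.2]
opening: 0.569
```

Call:
drive_tool([
  [[0,0.08,0.08,0,0,0],[0,0,0,0,0,0]],
])

```text
t: 52.95
ee_pos: [489.9, -194.9, 31.8]
tool_rot: [[0.776, -0.445, 0.446], [-0.63, -0.548, 0.551], [-0.001, -0.709, -0.706]]
contact_force: [-0.1, 0.8, -1.6]
opening: 0.567
```

Call:
drive_tool([
  [[0,0.09,0.09,0,0,0],[0,0,0,0,0,0]],
])

```text
t: 53.2
ee_pos: [489.9, -194.9, 30.5]
tool_rot: [[0.776, -0.445, 0.446], [-0.63, -0.548, 0.551], [-0.001, -0.709, -0.706]]
contact_force: [-0.1, -0.2, -2.3]
opening: 0.566
```

Call:
drive_tool([
  [[0,0.08,0.08,0,0,0],[0,0,0,0,0,0]],
])

```text
t: 53.45
ee_pos: [490.0, -195.0, 30.3]
tool_rot: [[0.776, -0.445, 0.446], [-0.63, -0.548, 0.55], [-0.0, -0.708, -0.706]]
contact_force: [0.1, 4.0, 6.4]
opening: 0.566
```

Call:
drive_tool([
  [[0,0,0,0,0,0],[0,0,0,0,0,0],[0,0,0,0,0,0],[0,-1,-1,0,0,0],[0,-3,-3,0,0,0]],
], fingers=82)

```text
t: 54.08
ee_pos: [489.1, -194.9, 86.2]
tool_rot: [[0.777, -0.447, 0.444], [-0.63, -0.548, 0.551], [-0.003, -0.707, -0.707]]
contact_force: [0.5, -0.0, 0.3]
opening: 0.821
```

Call:
drive_tool([
  [[0,-4,-4,0,0,0],[0,-4,-4,0,0,0],[0,0,0,0.175,0,0],[0,0,0,0.175,0,0],[0,0,0,0.175,0,0]],
])

```text
t: 54.7
ee_pos: [490.0, -195.6, 200.7]
tool_rot: [[0.777, -0.156, 0.611], [-0.63, -0.194, 0.752], [0.002, -0.968, -0.249]]
contact_force: [0.5, -0.4, -1.6]
opening: 0.825
```

Call:
drive_tool([
  [[0,0,0,0.175,0,0],[0,0,0,0.085,0,0],[0,0,0,0,0,0]],
])

```text
t: 55.08
ee_pos: [488.3, -197.4, 200.5]
tool_rot: [[0.774, 0.002, 0.634], [-0.634, 0.002, 0.773], [0.0, -1.0, 0.003]]
contact_force: [0.9, 1.1, 0.5]
opening: 0.819
```

```bash
python3 - <<'E'
from h import *
st()
ct=cloud(shot('top'));rects(ct,46,68,(340,700,-450,300),30)
g=(423.5,120.3);t=tool(-37.9,0)
legs([((*g,120),t),((*g,43),t)])
E
```

```text
t 55.075 ee [ 488.3 -197.4  200.5] op 0.819 F [0.9 1.1 0.5]
[[0.774, 0.002, 0.634], [-0.634, 0.002, 0.773], [0.0, -1.0, 0.003]] [-17.3  22.   45.2 109.7 -18.9  55.9  -2.7]
46 68 n 74 c [424.4 120. ] s [40.9 13.7] a 51.2
turn 1 x [-0.002 -0.022 -0.   ]  then shift [-24.62   8.19  20.94] = 5 x [-4.92  1.64  4.19]  | shift if first [-25.07   8.23  20.37]
turn 0 x [0. 0. 0.]  then shift [0.  7.7 0. ] = 2 x [0.   3.85 0.  ]  | shift if first [0.  7.7 0. ]
```

Call:
drive_tool([
  [[0,0,0,0,-0.022,0],[-6.15,0,5.23,0,0,0],[-6.15,0,5.23,0,0,0],[-6.15,2.5,5.23,0,0,0],[-6.15,2.5,5.23,0,0,0]],
], fingers=60)

```text
t: 55.75
ee_pos: [439.6, 47.0, 162.2]
tool_rot: [[0.793, 0.001, 0.61], [-0.61, 0.001, 0.793], [0.001, -1.0, 0.001]]
contact_force: [1.7, 1.2, -0.7]
opening: 0.6
```

Call:
drive_tool([
  [[0,0,0,0,0,0],[0,0,0,0,0,0]],
])

```text
t: 56.0
ee_pos: [440.0, 44.5, 162.5]
tool_rot: [[0.792, 0.0, 0.61], [-0.61, 0.0, 0.792], [0.0, -1.0, 0.0]]
contact_force: [-0.0, -0.5, -0.5]
opening: 0.599
```

```bash
python3 - <<'E'
from h import *
st()
ct=cloud(shot('top','t10.png'));rects(ct,46,68,(340,700,-450,300),30)
c=cloud(shot('wrist','w10.png'),True);print('w');rects(c,36,60,(370,470,60,180),30);rects(c,14,60,(370,470,60,180),30)
legs([((423.5,120.3,43),tool(-37.9,0))])
E
```

```text
t 56.0 ee [440.   44.5 162.5] op 0.599 F [-0.  -0.5 -0.5]
[[0.792, 0.0, 0.61], [-0.61, 0.0, 0.792], [0.0, -1.0, 0.0]] [-47.6  16.   43.2 122.9 -15.1  46.3 -32.5]
46 68 n 354 c [ 640.3 -316.4] s [51.9 54.7] a 50.5
46 68 n 361 c [ 565.8 -255.3] s [51.9 54.1] a 51.6
46 68 n 376 c [ 489.4 -198.1] s [52.  53.4] a 51.0
w
36 60 n 901 c [422.6 120.5] s [41.9 14.9] a 51.6
14 60 n 2285 c [421.9 120.2] s [44.  45.2] a 52.4
turn 1 x [-0.001  0.001  0.   ]  then shift [-6.07 12.18  5.06] = 3 x [-2.02  4.06  1.69]  | shift if first [-6.07 12.19  5.05]
```

View pics/t10.png

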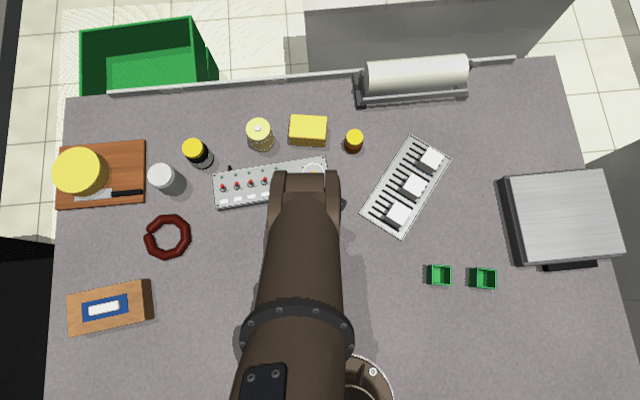

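Call:
drive_tool([
  [[-3.05,0,2.5,0,0,0],[-3.05,2,2.5,0,0,0],[0,3,0,0,0,0],[0,0,0,0,0,0],[0,0,0,0,0,0]],
])

```text
t: 56.72
ee_pos: [423.1, 119.7, 113.6]
tool_rot: [[0.789, 0.002, 0.615], [-0.615, 0.002, 0.789], [0.0, -1.0, 0.002]]
contact_force: [-0.5, 0.5, 0.1]
opening: 0.597
```

```bash
python3 - <<'E'
from h import *
st()
legs([((422.7,120.4,44),tool(-37.9,0))])
E
```

```text
t 56.725 ee [423.1 119.7 113.6] op 0.597 F [-0.5  0.5  0.1]
[[0.789, 0.002, 0.615], [-0.615, 0.002, 0.789], [0.0, -1.0, 0.002]] [-53.   20.6  38.7 126.1 -20.4  39.2 -38. ]
turn 1 x [-0.002 -0.001  0.   ]  then shift [-0.08  7.16  0.03] = 2 x [-0.04  3.58  0.01]  | shift if first [-0.08  7.16  0.01]
```

Call:
drive_tool([
  [[-0.08,3,0,0,0,0],[0,3,0,0,0,0],[0,1.1,0,0,0,0],[0,0,0,0,0,0],[0,0,0,0,0,0]],
])

```text
t: 57.35
ee_pos: [422.5, 121.6, 42.8]
tool_rot: [[0.79, 0.002, 0.613], [-0.613, 0.003, 0.79], [0.0, -1.0, 0.003]]
contact_force: [-0.3, 0.4, -0.6]
opening: 0.598
```

Call:
drive_tool([
  [[0,0,0,0,0,0],[0,0,0,0,0,0],[0,0,0,0,0,0],[0,0,0,0,0,0],[0,0,0,0,0,0]],
], fingers=0)

```text
t: 57.98
ee_pos: [421.7, 121.5, 41.8]
tool_rot: [[0.79, 0.001, 0.613], [-0.613, 0.002, 0.79], [-0.0, -1.0, 0.002]]
contact_force: [0.1, -0.5, 1.3]
opening: 0.149
```

Call:
drive_tool([
  [[0,-3,0,0,0,0],[0,-5,0,0,0,0],[0,-4,0,0,0,0],[0,0,0,0,0,0],[0,0,0,0,0,0]],
])

```text
t: 58.6
ee_pos: [421.0, 121.5, 161.3]
tool_rot: [[0.79, 0.0, 0.613], [-0.613, 0.002, 0.79], [-0.001, -1.0, 0.002]]
contact_force: [-0.0, -0.3, -0.3]
opening: 0.151
```

```bash
python3 - <<'E'
from h import *
st()
legs([((632.4,29.2,160),tool(4.6,0))])
E
```

```text
t 58.6 ee [421.  121.5 161.3] op 0.151 F [-0.  -0.3 -0.3]
[[0.79, 0.0, 0.613], [-0.613, 0.002, 0.79], [-0.001, -1.0, 0.002]] [-58.4  15.7  43.8 123.5 -15.3  46.  -42.7]
turn 4 x [-0.001 -0.185 -0.   ]  then shift [ 20.33   0.33 -10.9 ] = 5 x [ 4.07  0.07 -2.18]  | shift if first [22.36  0.32  5.65]
```

Call:
drive_tool([
  [[0,0,0,0,-0.185,0],[0,0,0,0,-0.185,0],[0,0,0,0,-0.185,0],[0,0,0,0,-0.185,0],[4,0,-3.5,0,0,0]],
])

```text
t: 59.22
ee_pos: [461.6, 91.7, 159.9]
tool_rot: [[0.996, -0.004, -0.089], [0.089, 0.003, 0.996], [-0.004, -1.0, 0.003]]
contact_force: [2.5, 1.4, -0.5]
opening: 0.148
```

Call:
drive_tool([
  [[4,0,-3.7,0,0,0],[4,0,-3.7,0,0,0],[4,0,-3.7,0,0,0],[4,0,-3.7,0,0,0],[0,0,0,0,0,0]],
])

```text
t: 59.85
ee_pos: [636.8, -49.6, 159.2]
tool_rot: [[0.997, -0.001, -0.075], [0.075, -0.001, 0.997], [-0.001, -1.0, -0.001]]
contact_force: [-0.9, 0.5, -1.8]
opening: 0.15
```

```bash
python3 - <<'E'
from h import *
st()
w=shot('wrist','w11.png');c=cloud(w,True)
print('shaft');rects(c,46,64,(600,670,0,60),5)
m=np.abs(c[...,2]-58)<3; m&=(abs(c[...,0]-632)<25)&(abs(c[...,1]-29)<25);print('top',m.sum(),np.round(c[m].mean(0),1))
print('console');rects(c,36,44,(500,760,-60,360),100)
print('levers');rects(c,60,85,(580,690,60,330),5)
T=shot('top');ct=cloud(T)
rects(ct,50,64,(600,670,0,60),3)
legs([((631.5,29.2,160),tool(4.6,0))])
E
```

```text
t 59.85 ee [636.8 -49.6 159.2] op 0.15 F [-0.9  0.5 -1.8]
[[0.997, -0.001, -0.075], [0.075, -0.001, 0.997], [-0.001, -1.0, -0.001]] [-21.5  33.1  32.5  95.6 -20.4  57.3  22.3]
shaft
46 64 n 255 c [630.3  29.2] s [11.9 12. ] a 4.2
top 145 [630.6  29.   57.3]
console
36 44 n 19279 c [628.3  56.7] s [107.6 142.2] a 4.6
36 44 n 369 c [732.3  37.9] s [108.4   5.1] a 81.7
levers
turn 1 x [-0.002 -0.002 -0.003]  then shift [0.29 0.13 7.49] = 2 x [0.15 0.06 3.75]  | shift if first [0.28 0.14 7.49]
```

View pics/w11.png

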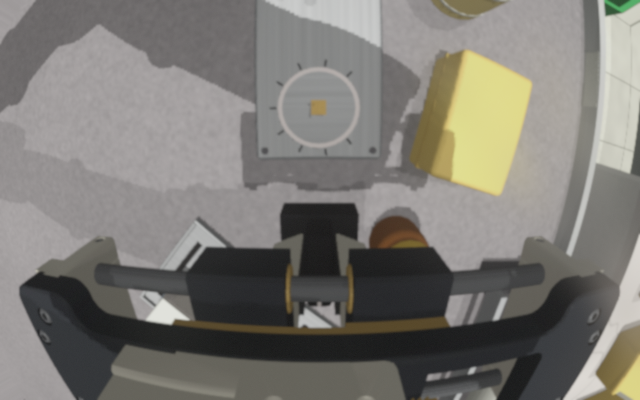

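Call:
drive_tool([
  [[-0.07,0,4,0,0.002,0],[0,0,3.91,0,0,0],[0,3,0,0,0,0],[0,2.3,0,0,0,0],[0,0,0,0,0,0]],
])

```text
t: 60.58
ee_pos: [626.1, 35.2, 106.5]
tool_rot: [[0.997, -0.004, -0.08], [0.08, 0.002, 0.997], [-0.004, -1.0, 0.003]]
contact_force: [-0.6, -0.2, -1.3]
opening: 0.152
```

```bash
python3 - <<'E'
from h import *
o=st()
legs([((630.3,29.1,106),tool(4.5,0))])
c=cloud(shot('wrist'),True);rects(c,75,120,(560,700,-20,90),20);rects(c,36,44,(500,760,-60,360),100)
E
```

```text
t 60.575 ee [626.1  35.2 106.5] op 0.152 F [-0.6 -0.2 -1.3]
[[0.997, -0.004, -0.08], [0.08, 0.002, 0.997], [-0.004, -1.0, 0.003]] [-28.1  35.6  30.5  99.8 -22.5  51.   16.8]
turn 1 x [-0.003  0.001 -0.004]  then shift [ 0.37  0.25 -0.65] = 1 x [ 0.37  0.25 -0.65]  | shift if first [ 0.37  0.25 -0.65]
75 120 n 4298 c [625.2  45.1] s [46.7 24. ] a 4.3
75 120 n 89 c [627.2  16.7] s [12.   3.8] a 5.5
36 44 n 32720 c [624.4 103. ] s [107.4 182.6] a 4.6
36 44 n 428 c [738.  166.9] s [23.9 66.7] a 18.6
36 44 n 553 c [734.1  50.8] s [84.5  5.5] a 77.8
```

Call:
drive_tool([
  [[0,0,0,0,0,0],[0,0,0,0,0,0]],
])

```text
t: 60.88
ee_pos: [629.2, 33.9, 109.7]
tool_rot: [[0.997, 0.002, -0.078], [0.078, 0.002, 0.997], [0.002, -1.0, 0.002]]
contact_force: [0.7, -0.3, -1.2]
opening: 0.149
```

Call:
drive_tool([
  [[0,0,0,0,0,0],[0,0,0,0,0,0],[0,0,0,0,0,0]],
])

```text
t: 61.25
ee_pos: [628.7, 33.8, 108.8]
tool_rot: [[0.997, 0.001, -0.078], [0.078, 0.002, 0.997], [0.001, -1.0, 0.002]]
contact_force: [0.1, -0.4, -0.9]
opening: 0.146
```

Call:
drive_tool([
  [[0,0,0,0,0,0],[0,0,0,0,0,0],[0,0,0,0,0,0]],
])

```text
t: 61.62
ee_pos: [628.7, 33.9, 108.7]
tool_rot: [[0.997, 0.001, -0.078], [0.078, 0.002, 0.997], [0.001, -1.0, 0.002]]
contact_force: [0.5, 0.1, -1.0]
opening: 0.147
```

Call:
drive_tool([
  [[0.12,0,-0.49,0,0,0],[0,0,0,0,0,0],[0,0,0,0,0,0],[0,0,0,0,0,0],[0,0,0,0,0,0]],
])

```text
t: 62.25
ee_pos: [630.2, 29.2, 108.7]
tool_rot: [[0.997, 0.001, -0.078], [0.078, 0.002, 0.997], [0.001, -1.0, 0.002]]
contact_force: [-0.2, -0.6, -0.9]
opening: 0.147
```

Call:
drive_tool([
  [[0,0.5,0,0,0,0],[0,0,0,0,0,0],[0,0,0,0,0,0]],
])

```text
t: 62.62
ee_pos: [630.2, 29.0, 103.6]
tool_rot: [[0.997, 0.001, -0.078], [0.078, 0.002, 0.997], [0.001, -1.0, 0.002]]
contact_force: [-0.0, 0.1, -0.2]
opening: 0.151
```

Call:
drive_tool([
  [[0,0.3,0,0,0,0],[0,0,0,0,0,0],[0,0,0,0,0,0]],
])

```text
t: 63.0
ee_pos: [630.3, 29.1, 100.7]
tool_rot: [[0.997, 0.001, -0.078], [0.078, 0.002, 0.997], [0.001, -1.0, 0.002]]
contact_force: [0.9, 0.5, -0.3]
opening: 0.151
```

Call:
drive_tool([
  [[0,0.3,0,0,0,0],[0,0,0,0,0,0],[0,0,0,0,0,0]],
])

```text
t: 63.38
ee_pos: [630.3, 29.0, 97.7]
tool_rot: [[0.997, 0.001, -0.078], [0.078, 0.002, 0.997], [0.001, -1.0, 0.002]]
contact_force: [-0.6, -0.4, -1.1]
opening: 0.152
```

Call:
drive_tool([
  [[0,0.3,0,0,0,0],[0,0,0,0,0,0],[0,0,0,0,0,0]],
])

```text
t: 63.75
ee_pos: [630.3, 29.1, 94.7]
tool_rot: [[0.997, 0.001, -0.078], [0.078, 0.002, 0.997], [0.001, -1.0, 0.002]]
contact_force: [-0.4, -0.3, -0.8]
opening: 0.15
```

Call:
drive_tool([
  [[0,0.3,0,0,0,0],[0,0,0,0,0,0],[0,0,0,0,0,0]],
])

```text
t: 64.12
ee_pos: [630.3, 29.1, 91.7]
tool_rot: [[0.997, 0.001, -0.078], [0.078, 0.002, 0.997], [0.001, -1.0, 0.002]]
contact_force: [0.2, 0.6, -0.7]
opening: 0.15
```

Call:
drive_tool([
  [[0,0.3,0,0,0,0],[0,0,0,0,0,0],[0,0,0,0,0,0]],
])

```text
t: 64.5
ee_pos: [630.2, 29.1, 88.7]
tool_rot: [[0.997, 0.001, -0.078], [0.078, 0.002, 0.997], [0.001, -1.0, 0.002]]
contact_force: [0.0, -0.3, -0.7]
opening: 0.151
```

Call:
drive_tool([
  [[0,0.3,0,0,0,0],[0,0,0,0,0,0],[0,0,0,0,0,0]],
])

```text
t: 64.88
ee_pos: [630.3, 29.1, 85.7]
tool_rot: [[0.997, 0.001, -0.078], [0.078, 0.002, 0.997], [0.001, -1.0, 0.002]]
contact_force: [0.5, 0.8, -0.5]
opening: 0.152
```

Call:
drive_tool([
  [[0,0.3,0,0,0,0],[0,0,0,0,0,0],[0,0,0,0,0,0]],
])

```text
t: 65.25
ee_pos: [630.3, 29.1, 82.7]
tool_rot: [[0.997, 0.001, -0.078], [0.078, 0.002, 0.997], [0.001, -1.0, 0.002]]
contact_force: [-0.5, 0.6, -1.2]
opening: 0.156
```

Call:
drive_tool([
  [[0,0.1,0,0,0,0],[0,0,0,0,0,0],[0,0,0,0,0,0]],
])

```text
t: 65.62
ee_pos: [630.4, 29.1, 81.9]
tool_rot: [[0.997, 0.001, -0.078], [0.078, 0.002, 0.997], [0.001, -1.0, 0.002]]
contact_force: [0.3, 0.4, 0.8]
opening: 0.151
```

Call:
drive_tool([
  [[0,0.05,0,0,0,0],[0,0,0,0,0,0],[0,0,0,0,0,0]],
])

```text
t: 66.0
ee_pos: [630.5, 29.1, 81.9]
tool_rot: [[0.997, 0.001, -0.078], [0.078, 0.002, 0.997], [0.001, -1.0, 0.002]]
contact_force: [-2.2, -0.8, 6.3]
opening: 0.152
```

Call:
drive_tool([
  [[0,0,0,0,0,0],[0,0,0,0,0,0],[0,0,0,0,0,0],[0,-1,0,0,0,0],[0,-3,0,0,0,0]],
], fingers=50)

```text
t: 66.62
ee_pos: [629.2, 29.1, 120.8]
tool_rot: [[0.997, -0.002, -0.078], [0.078, 0.001, 0.997], [-0.002, -1.0, 0.002]]
contact_force: [0.8, -0.6, 0.0]
opening: 0.497
```

Call:
drive_tool([
  [[0,-4,-4,0,0,0],[0,-4,-4,0,0,0],[0,-2,-3,0,0,0],[0,0,0,0,0,0],[0,0,0,0,0,0]],
])

```text
t: 67.25
ee_pos: [638.5, -79.9, 220.8]
tool_rot: [[0.997, 0.0, -0.079], [0.079, 0.003, 0.997], [0.001, -1.0, 0.003]]
contact_force: [0.4, -0.4, -0.5]
opening: 0.503
```

```bash
python3 - <<'E'
from h import *
st()
w=shot('wrist','w12.png');c=cloud(w,True)
print('knob bar');rects(c,80,96,(560,700,-20,90),20)
print('console');rects(c,36,44,(500,760,-60,360),300)
print('levers');rects(c,64,84,(580,690,80,330),5)
ct=cloud(shot('top'));print('top');rects(ct,46,68,(340,700,-450,-100),30);rects(ct,80,96,(560,700,-20,90),5);rects(ct,64,84,(580,690,80,330),5)
cy=np.array([-.0785,.9969]);cc=np.array([621,153.5]);q=lambda y,z:(*(cc+y*cy),z)
legs([(q(-65,140),tool(4.5,0)),(q(-65,89),tool(4.5,0)),(q(180,89),tool(4.5,0))])
E
```

```text
t 67.25 ee [638.5 -79.9 220.8] op 0.503 F [ 0.4 -0.4 -0.5]
[[0.997, 0.0, -0.079], [0.079, 0.003, 0.997], [0.001, -1.0, 0.003]] [-19.6  30.2  34.2  91.  -18.4  64.5  23.4]
knob bar
80 96 n 736 c [630.   28.1] s [13.9 40.6] a 4.4
console
36 44 n 10042 c [628.8  51.8] s [107.5 134.6] a 4.2
levers
top
46 68 n 352 c [ 635.7 -285.6] s [51.9 53.2] a 53.8
46 68 n 362 c [ 565.6 -255.2] s [51.9 54.3] a 51.5
46 68 n 376 c [ 489.7 -198.2] s [52.2 53.6] a 51.2
64 84 n 11 c [623.8 127.5] s [6.7 8.4] a 72.8
64 84 n 12 c [620.6 166.9] s [9.2 7.4] a 39.3
64 84 n 11 c [617.3 207.2] s [7.8 7.6] a 0.5
64 84 n 12 c [615.5 245.7] s [7.  8.5] a 72.9
64 84 n 14 c [611.2 287.2] s [9.7 7.5] a 85.5
turn 1 x [-0.003  0.002 -0.001]  then shift [ 0.09  8.22 16.82] = 4 x [0.02 2.05 4.2 ]  | shift if first [ 0.12  8.27 16.79]
turn 0 x [0. 0. 0.]  then shift [0.  5.1 0. ] = 2 x [0.   2.55 0.  ]  | shift if first [0.  5.1 0. ]
turn 0 x [0. 0. 0.]  then shift [-0.   0.  24.5] = 5 x [-0.   0.   4.9]  | shift if first [-0.   0.  24.5]
```

View pics/w12.png

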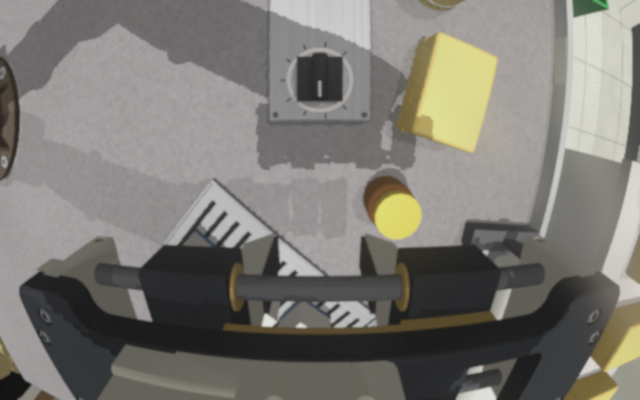

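Call:
drive_tool([
  [[0.03,0,4.2,0,0.002,0],[0.03,0,4.2,0,0,0],[0.03,0,4.2,0,0,0],[0,0,4.2,0,0,0],[0,4,0,0,0,0]],
], fingers=0)

```text
t: 67.97
ee_pos: [627.8, 93.8, 182.3]
tool_rot: [[0.996, 0.004, -0.085], [0.085, 0.005, 0.996], [0.005, -1.0, 0.005]]
contact_force: [1.2, -0.1, -0.6]
opening: 0.024
```

Call:
drive_tool([
  [[0,4.2,0,0,0,0],[0,0,0,0,0,0],[0,0,0,0,0,0],[0,0,0,0,0,0],[0,0,0,0,0,0]],
])

```text
t: 68.6
ee_pos: [627.6, 86.9, 140.7]
tool_rot: [[0.997, 0.003, -0.076], [0.076, 0.003, 0.997], [0.003, -1.0, 0.002]]
contact_force: [1.1, -0.2, 1.4]
opening: 0.006
```

```bash
python3 - <<'E'
from h import *
st()
ct=cloud(shot('top','t13.png'));
for x,y in((635.7,-285.6),(565.6,-255.2),(489.7,-198.2)):
    m=np.hypot(ct[...,0]-x,ct[...,1]-y)<24; m&=ct[...,2]>30; Q=ct[m]; A=np.c_[Q[:,:2]-[x,y],np.ones(len(Q))]; print(len(Q),np.round(np.linalg.lstsq(A,Q[:,2],rcond=None)[0],3),Q[:,2].std().round(2))
c=cloud(shot('wrist','w13.png'),True);print('levers');rects(c,66,84,(580,690,80,330),5);rects(c,36,44,(500,760,-60,360),300)
cy=np.array([-.0785,.9969]);cc=np.array([621,153.5]);q=lambda y,z:(*(cc+y*cy),z)
legs([(q(-65,89),tool(4.5,0)),(q(180,89),tool(4.5,0))])
E
```

```text
t 68.6 ee [627.6  86.9 140.7] op 0.006 F [ 1.1 -0.2  1.4]
[[0.997, 0.003, -0.076], [0.076, 0.003, 0.997], [0.003, -1.0, 0.002]] [-33.3  33.6  31.4  97.6 -20.9  54.5  10.5]
202 [-1.000e-02  2.000e-03  6.257e+01] 1.85
219 [1.2000e-02 2.0000e-02 6.2774e+01] 1.86
230 [-1.1000e-02 -1.0000e-02  6.2455e+01] 1.79
levers
66 84 n 5 c [613.7 241.2] s [2.7 0.2] a 0.3
66 84 n 176 c [616.  206.8] s [10.   9.3] a 0.7
66 84 n 200 c [619.4 166.9] s [ 9.3 11. ] a 4.0
66 84 n 205 c [622.6 128.1] s [ 8.8 10.5] a 4.1
36 44 n 30404 c [620.6 152.4] s [107.7 209. ] a 4.6
36 44 n 302 c [738.  66.] s [62.  17.3] a 62.6
turn 1 x [-0.002 -0.002  0.002]  then shift [-0.1   5.31  0.19] = 2 x [-0.05  2.66  0.09]  | shift if first [-0.11  5.31  0.17]
turn 0 x [0. 0. 0.]  then shift [-0.   0.  24.5] = 5 x [-0.   0.   4.9]  | shift if first [-0.   0.  24.5]
```

Call:
drive_tool([
  [[-0.1,2.6,0,0,0,0],[0,2.6,0,0,0,0],[0,0,0,0,0,0],[0,0,0,0,0,0],[0,0,0,0,0,0]],
])

```text
t: 69.32
ee_pos: [626.7, 86.9, 88.6]
tool_rot: [[0.997, 0.003, -0.076], [0.076, 0.002, 0.997], [0.003, -1.0, 0.002]]
contact_force: [0.6, -0.1, 0.8]
opening: 0.003
```

Call:
drive_tool([
  [[0,0,0,0,0,0],[0,0,0,0,0,0],[0,0,0,0,0,0]],
])

```text
t: 69.7
ee_pos: [626.0, 87.0, 87.5]
tool_rot: [[0.997, 0.001, -0.076], [0.076, 0.002, 0.997], [0.001, -1.0, 0.002]]
contact_force: [0.2, 0.3, -0.8]
opening: 0.005
```

Call:
drive_tool([
  [[0,0.05,0.8,0,0,0],[0,0,1.2,0,0,0],[0,0,1.2,0,0,0],[0,0,1.2,0,0,0],[0,0,1.2,0,0,0]],
])

```text
t: 70.32
ee_pos: [621.5, 144.0, 86.9]
tool_rot: [[0.997, 0.001, -0.077], [0.077, 0.002, 0.997], [0.001, -1.0, 0.002]]
contact_force: [-0.7, 0.7, 0.4]
opening: 0.002
```

Call:
drive_tool([
  [[0,0,1.2,0,0,0],[0,0,1.2,0,0,0],[0,0,1.2,0,0,0],[0,0,1.2,0,0,0],[0,0,1.2,0,0,0]],
])

```text
t: 70.95
ee_pos: [617.1, 203.3, 87.1]
tool_rot: [[0.997, 0.001, -0.076], [0.076, 0.002, 0.997], [0.001, -1.0, 0.002]]
contact_force: [0.3, 0.2, 0.6]
opening: 0.002
```

Call:
drive_tool([
  [[0,0,1.2,0,0,0],[0,0,1.2,0,0,0],[0,0,1.2,0,0,0],[0,0,1.2,0,0,0],[0,0,1.2,0,0,0]],
])

```text
t: 71.58
ee_pos: [612.4, 263.3, 87.2]
tool_rot: [[0.997, 0.001, -0.076], [0.076, 0.002, 0.997], [0.001, -1.0, 0.002]]
contact_force: [0.6, 0.0, -0.1]
opening: 0.004
```

Call:
drive_tool([
  [[0,0,1.2,0,0,0],[0,0,1.2,0,0,0],[0,0,1.2,0,0,0],[0,0,1.2,0,0,0],[0,0,1.2,0,0,0]],
])

```text
t: 72.2
ee_pos: [607.9, 323.1, 87.3]
tool_rot: [[0.997, 0.001, -0.076], [0.076, 0.002, 0.997], [0.001, -1.0, 0.002]]
contact_force: [-0.6, -0.8, -0.3]
opening: 0.003
```

```bash
python3 - <<'E'
from h import *
st();c=cloud(shot('wrist','w14.png'),True);print('levers');rects(c,50,84,(580,690,80,330),5)
ct=cloud(shot('top','t14.png'));rects(ct,50,84,(580,660,80,330),5)
E
```

```text
t 72.2 ee [607.9 323.1  87.3] op 0.003 F [-0.6 -0.8 -0.3]
[[0.997, 0.001, -0.076], [0.076, 0.002, 0.997], [0.001, -1.0, 0.002]] [-50.6  41.7  30.   91.2 -24.5  53.6  -7.8]
levers
50 84 n 59 c [612.1 262.5] s [ 6.4 12. ] a 3.3
50 84 n 31 c [623.8 149.8] s [ 9.8 27.3] a 10.8
50 84 n 62 c [617.4 208.5] s [ 8.6 64.7] a 3.2
50 84 n 32 c [614.1 268.4] s [ 9.1 25.9] a 7.1
50 84 n 17 c [610.  302.6] s [ 6.7 15. ] a 2.7
```

Call:
drive_tool([
  [[0,0,1,0,0,0],[0,0,0.8,0,0,0],[0,-1,0.2,0,0,0],[0,0,0,0,0,0]],
])

```text
t: 72.8
ee_pos: [607.2, 342.4, 98.6]
tool_rot: [[0.997, 0.003, -0.076], [0.076, 0.003, 0.997], [0.003, -1.0, 0.002]]
contact_force: [0.4, 0.2, 0.1]
opening: 0.006
```

```bash
python3 - <<'E'
from h import *
st()
a=shot('top','t15.png')['color'][150:220,200:340];b=shot('scene')['color'][130:250,310:430]
a=cv2.resize(a,(800,400),interpolation=cv2.INTER_CUBIC)
b=cv2.resize(b,(200,200));cv2.imwrite('pics/t15c.png',cv2.cvtColor(np.vstack([a,np.hstack([b]*4)]),cv2.COLOR_RGB2BGR))
E
```

```text
t 72.8 ee [607.2 342.4  98.6] op 0.006 F [0.4 0.2 0.1]
[[0.997, 0.003, -0.076], [0.076, 0.003, 0.997], [0.003, -1.0, 0.002]] [-52.   41.7  30.5  89.5 -24.3  55.3  -9.6]
```

View pics/t15c.png

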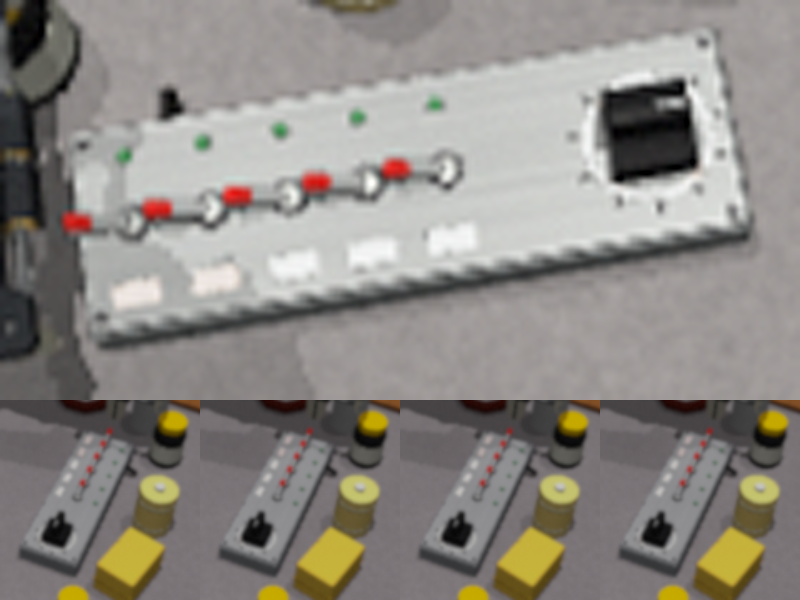

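Call:
drive_tool([
  [[0,-3,0,0,0,0],[0,-4,0,0,0,0],[0,-4,0,0,0,0],[0,0,0,0,0,0],[0,0,0,0,0,0]],
])

```text
t: 73.53
ee_pos: [606.0, 341.6, 206.8]
tool_rot: [[0.997, 0.0, -0.076], [0.076, 0.002, 0.997], [0.0, -1.0, 0.002]]
contact_force: [-0.6, -0.4, 0.1]
opening: 0.007
```

```bash
python3 - <<'E'
from h import *
st()
ct=cloud(shot('top'));rects(ct,46,68,(340,700,-450,-100),30);rects(ct,80,96,(580,680,-20,90),5);rects(ct,60,130,(600,800,-130,480),20)
bot.finish_job();print(bot.get_obs()['t'])
E
```

```text
t 73.525 ee [606.  341.6 206.8] op 0.007 F [-0.6 -0.4  0.1]
[[0.997, 0.0, -0.076], [0.076, 0.002, 0.997], [0.0, -1.0, 0.002]] [-53.6  35.9  33.5  83.6 -20.8  66.7 -12.5]
46 68 n 347 c [ 635.5 -285.6] s [51.9 55.1] a 53.2
46 68 n 362 c [ 565.9 -255.4] s [51.7 54.4] a 50.7
46 68 n 375 c [ 489.4 -198.1] s [52.3 53.2] a 50.8
80 96 n 83 c [631.7  27.8] s [13.7 40.8] a 3.0
60 130 n 838 c [769.1  32.9] s [110.2  74. ] a 79.9
60 130 n 585 c [762.6 173.1] s [71.  71.4] a 61.5
60 130 n 238 c [721.3 -99.6] s [47.1 47.6] a 86.2
60 130 n 403 c [720.4 349.5] s [61.4 48.7] a 0.9
60 130 n 225 c [632.2  28.2] s [44.6 43.8] a 4.2
60 130 n 51 c [624.  462.9] s [30.6 11.3] a 58.2
the job is handed in; nothing more can be done
the job is handed in; nothing more can be done
```

The job is handed in at about 73.5 s of simulated time. No verdict was reported.

- **Pots:** All three white pots stand mouth down in the tray, each turned over in two 90° steps. Before the lever stroke their tops measured level at about 62.5 mm. The last picture put all three well inside the tray limits.
- **Disturbance:** The pot at the far end of the tray was knocked about 31 mm during the run. It stayed upright and inside the limits, so I left it where it was.
- **Knob:** It is pressed home on the shaft and released. The tool height at contact matched an underside on the panel at 40 mm. The camera fixes of the bar lie within about 2 mm of the shaft position measured earlier; the limit is 3 mm.
- **Levers:** All five went over in one stroke, and a close picture taken before lifting showed all of them laid over.
- **Goods:** The cheese block, cheese roll and honey jar read within about 1 mm of their starting places. The arm partly hid the molasses jar and the tin in the last picture, so their readings there (7 mm and about 31 mm off) are not reliable; nothing was felt touching them. I did not measure the sausage ring.

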